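Set the painted board on the table easel and ratchet it up to the index

ROBOT

A 6-joint arm with a two-finger parallel gripper is mounted at the origin on the work surface. World frame = base frame: x ahead of the robot, y to its left, z up, the work surface at z = 0. Lengths are in m, angles in rad, forces in N, time in s.
With the tool pointing down it reaches from about 0.35 to 0.775 m from the base axis. Payload 5.5 kg.
Tool frame: the origin (TCP) lies on the mounting face of the last link; the fingertips stand 173 mm ahead of it and the grasp point (between the pads) lies 155 mm ahead of it; z points along the fingers, y is the direction in which the jaws open and shut (so a half turn about z gives the same grasp; the last joint's range is limited). The gripper opens to 85 mm and grips with 20 to 120 N. Pads are 22 mm wide; open, the fingers measure 114 mm over their backs; the gripper's body (76 mm by 85 mm) begins 54 mm behind the grasp point. The pads swing forward as they close: fully open they stand 13 mm farther back than shut.
Start: joints at [1.086, 0.313, 0.046, 1.304, 0, 1.431], TCP at [0.194, 0.541, 0.405] pointing down, gripper open.
Joint ranges: [-2.76, 2.76], [-0.86, 1.69], [-1.03, 1.26], [-2.2, 2.34], [-1.47, 1.5], [-3.14, 3.14]. Speed limits (rad/s): [2.57, 2.57, 3.14, 3.14, 3.14, 3.14].

INTERFACE

Orientations are given as a unit quaternion [w, x, y, z].
In Python, from workcell import get_state, eyes, env gives the robot as it stands. The module is installed in compiled form; this text tells all that it offers.
- The arm moves only by the tool carry_out, never from a script. Its argument "motion" is a list of rows, each an object of numbers: "jaw": the opening, from -1 (shut) to 1 (fully open); "tx", "ty", "tz": the shift along the tool's x, y, z in cm; "wx", "wy", "wz": the turn, a rotation vector about the tool's x, y, z in degrees. In form: [{"jaw": .., "tx": .., "ty": .., "tz": .., "wx": .., "wy": .., "wz": ..}, ...]. A call has 1 to 20 rows; each row shifts and turns the commanded pose from where the row before left it, along the tool's axes as they then stand; what a row does not reach is not made up. A row lasts 1/8 s, in which the tool goes at most 62.5 mm and 10.7 degrees, less where a joint would pass 70% of its speed; a pose out of reach is approached as far as the arm can. A call with a gripper value outside its range is refused whole. The fingers move at their own pace and stop on an object; "force" is the grip in N (left out, the last holds). Time passes only in rows, so rows that do not move let the fingers close. It gives the time, the measured TCP pose, the force and the opening at its end, in the units of the state.
- get_state(): the state, without advancing time (a new reading comes with each control period).
- eyes.read_camera(name): name is "scene" or "top"; returns the picture (420x560x3 uint8, blue, green, red); there is no depth.
- eyes.calibration(name): a dict with "K" (3x3 intrinsics, pixels), "camera_from_world" (4x4, takes a point from world to camera coordinates). Camera axes: x right, y up, looking along -z (the intrinsics and any distortion apply to the point x, -y, -z); pixel columns grow to the right and rows downward; lengths in m; the calibration is good to about 2 mm. A picture is of the moment at which its call begins. calibration takes no time and is no camera call.
- env.hand_in(): hands the job in, once; it reports no verdict.
The state is a dict: "clock": time; "joint_pos": joint angles; "qvel": joint speeds; "tau": joint torques, N m; "tcp_pos": TCP position; "orientation": TCP orientation; "wrist_force": force on the tool from outside, world axes, zero at the start; "ft_torque": the same for the moment, N m; "finger_gap": finger opening in m.
Only numpy, scipy, OpenCV 4.12 (cv2) and the standard library are available. Lean on these libraries where they do the work, as an engineer would, in place of code of your own. Each camera call takes 0.05 s, during which the arm holds its last target.

TASK

Take the larger painted board out of the drying rack and stand it in the middle of the easel's ledge, laid back flat against the backrest before you let go. Then raise the ledge by full strokes of the ratchet lever, one tooth a stroke, until the ledge's pointer is level with the fixed index finger beside it, and let the lever come back up. Lift the ledge only with the lever, not by hand, and leave the small board and the other things where they are.

Things in the scene. Friction and masses are not known exactly. Their poses are not given: they have to be found in the camera images.
- board: the larger of the two boards in the drying rack: a plain plywood panel with a painting in warm bands on one face, 150 mm wide, 140 mm high, 16 mm thick, about 200 g. Origin: centre of its lower edge; x across its thickness, y along its width, z up its height. It stands upright in a slot of the rack; either face may be to the backrest.
- small_board: a smaller panel of the same kind in the rack's other slot, 90 mm wide, 80 mm high, 16 mm thick; stays where it is. Origin and axes as for the larger board. The slots are 80 mm apart centre to centre; which board stands in which slot varies.
- rack: the wooden drying rack, fixed, 160 x 170 mm, slots along its y at x = -40 and +40 mm, each 20 mm wide between walls 48 mm high above the table; slot floor 12 mm above the table. Origin under its centre.
- ledge: the easel's ledge with backrest, riding on the mast. Origin: middle of the ledge's top surface at the foot of the backrest. z points up along the mast, leaning 30 degrees from vertical towards the robot; x out of the backrest, away from the robot and upwards; y along the ledge. Ledge 44 mm deep, y = -96 to +88 mm, with a front lip at x = 34 to 40 mm, 8 mm high.
- lift (a joint): height of the ledge along the mast in m: 0 lowest, 0.10 highest; 0.060 is level with the index finger. It is stiff (about 18 N of friction) and stays where it is left; it cannot be ratcheted down again. At the end of each full stroke it stands at 0.012, 0.024, 0.036, 0.048, 0.060 ... (within 1.5 mm).
- lever (a joint): angle of the ratchet lever in rad: 0 at rest (handle up), 0.44 down on its stop. A spring returns it. A full stroke, 46 mm at the handle, takes up to 20 N and lifts the ledge one tooth, 12 mm (the first one 3 to 16 mm, while the pawl finds its tooth). On the way back the pawl slips over one tooth: let the lever come right back to 0, or the next stroke lifts nothing or too little.
- handle (a point): middle of the lever's round wooden grip beside the mast, 22 mm thick, 70 mm long, lying along the ledge's y at mid-stroke, its free end 0.22 rad up at rest. It turns in the plane of the mast about a pivot 105 mm from this point towards the ledge's +y: pressing the grip along the ledge's -z is the stroke.
- pointer (a point): tip of the small steel pointer on the ledge's right end as seen from the front of the easel (its +y end); 33 mm out from the backrest plane.
- index_finger (a point): tip of the fixed steel index finger on the upright beside the ledge's +y end. The ledge is at the right height when the pointer is level with it along the ledge's z axis; it stands 20 mm behind the pointer along the ledge's x.
- easel: the wooden table easel, fixed; base 230 x 320 mm, the mast's rails end 245 mm up the slope, about 215 mm above the table. Origin on the table where the backrest's plane meets it; front to +x (away from the robot), toothed bar and lever to its -y.
- water_jar: a glass jar, 72 mm wide, 85 mm high, origin under its centre; leave alone.
- ink: a small ink jar, 48 mm wide, 75 mm high, origin under its centre; leave alone.
- backrest_top (a point): middle of the backrest's top, 85 mm up z from the ledge's origin. The backrest is two posts with faces at x = 0, y = +-50 mm, 24 mm wide, 85 mm high, and a 20 mm crosspiece 50 mm up; above the crosspiece there is room for a finger between and above them.
- bar_top (a point): top of the upright toothed steel bar fixed to the ledge's -y end (y = -96 to -111 mm, z = -54 to +66 mm); its teeth are 12 mm apart.
- eraser: a dark rubber block, 60 x 35 x 22 mm, origin under its centre; leave alone.
Mind the look-alikes: they are no part of the job. Leave any orange or red look-alike of the board alone.

How it is judged:
On the way, in this order (a step that is already met when the one before it is completed fails the run):
1. the board stands on the ledge, laid back against the backrest, while still held (contact force between the fingers and board above 0.3 N and angle between the z axis of board and the z axis of ledge, either way round below 0.2 rad and z of board in the frame of ledge between -0.004 and 0.012 m and x of board in the frame of ledge between 0.004 and 0.03 m and y of board in the frame of ledge between -0.02 and 0.02 m), for 0.05 s.
2. the board has been let go and stays on the ledge, flat against the backrest, with the ledge still below the index finger (contact force between the fingers and board below 0.1 N and value of joint lift below 0.052 m and angle between the z axis of board and the z axis of ledge, either way round below 0.08 rad and z of board in the frame of ledge below 0.006 m), for 0.2 s.
3. the ledge has been raised level with the index finger (value of joint lift between 0.054 and 0.066 m), for 0.2 s.
At the end, for the whole second after the job is handed in: Lift 0.054 to 0.066 (ledge within 6 mm of the index finger), lever up (below 0.06 rad), the larger board at rest on the ledge: lower edge within 6 mm of it and 8 mm of the backrest's foot, centred within 20 mm, flat on the backrest within 0.08 rad, square within 0.1 rad (all of step 3 and value of joint lever below 0.06 rad and angle between the z axis of board and the z axis of ledge, either way round below 0.08 rad and angle between the y axis of board and the y axis of ledge, either way round below 0.1 rad and z of board in the frame of ledge between -0.004 and 0.006 m and x of board in the frame of ledge between 0.004 and 0.016 m and y of board in the frame of ledge between -0.02 and 0.02 m and linear speed of board below 0.02 m/s); the robot touches nothing.
It fails at once if the ledge or its backrest is pushed by the fingers (over 10 N) (contact force between the fingers and ledge above 10 N).
It fails at once if the small board is moved (over 20 mm) (distance of small_board from where it was at the start of the episode above 0.02 m).
It fails at once if another loose thing on the table (water jar, ink jar, rubber block) is moved (over 20 mm) (distance of any of water_jar, ink, eraser from where it was at the start of the episode above 0.02 m).
It also fails if it takes over 58 s, if anything falls off the work surface, if the arm or the gripper's body presses on something with over 40 N, if the wrist force passes 120 N, or if a joint passes its speed limit or range.

## Working session

There is one attempt and no reset: what is moved stays moved. The work goes in short steps, Python scripts to look and compute and a tool call to move; the robot and the scene stay as the last step left them, time stands still between calls to the robot, and variables do not carry over. Pictures are saved under pics/ and viewed, and the job is handed in when it is done.

Besides the shell and the picture viewer there is one more tool, called by a JSON object that holds its "op" and its "data". carry_out: Moves the arm, as the interface text tells. Its arguments: {"type":"object","properties":{"motion":{"type":"array"},"force":{"type":"number"}},"required":["motion"]}

```bash
mkdir -p pics; ls; python3 - <<'E'
from workcell import get_state, eyes, env
import cv2
for n in ("scene","top"):
    im=eyes.read_camera(n); cv2.imwrite(f"pics/{n}0.png",im)
    c=eyes.calibration(n); print(n,c)
print(get_state())
E
```

```text
pics
scene {'K': array([[445.91948506,   0.        , 287.60618212],
       [  0.        , 445.91948506, 211.63211241],
       [  0.        ,   0.        ,   1.        ]]), 'camera_from_world': array([[-0.86401585,  0.50345582,  0.00297491,  0.52746876],
       [-0.40437247, -0.69746788,  0.59162612,  0.11758944],
       [ 0.29993251,  0.50997137,  0.80620698, -1.5713807 ],
       [ 0.        ,  0.        ,  0.        ,  1.        ]])}
top {'K': array([[502.32594799,   0.        , 271.05610547],
       [  0.        , 502.32594799, 213.31997701],
       [  0.        ,   0.        ,   1.        ]]), 'camera_from_world': array([[ 0.03861809, -0.99923156,  0.00670327, -0.09008323],
       [ 0.97160078,  0.03911577,  0.23337068, -0.56541567],
       [-0.23345356, -0.00249943,  0.97236474, -1.38976782],
       [ 0.        ,  0.        ,  0.        ,  1.        ]])}
{'clock': 0.1, 'joint_pos': array([1.08636604e+00, 3.13894124e-01, 4.50950391e-02, 1.30359082e+00,
       4.63656774e-06, 1.43115599e+00]), 'qvel': array([-0.00236044, -0.00044753,  0.00297899,  0.00111887, -0.00073598,
       -0.00070319]), 'tau': array([ 2.58548251e-03, -4.81726670e+01,  2.99244153e+01,  1.27659031e-02,
       -1.32435980e-04, -6.32404038e-06]), 'tcp_pos': array([0.19429696, 0.54099101, 0.40391655]), 'orientation': array([-2.46817476e-04,  1.71542258e-01,  9.85176441e-01, -7.57600499e-04]), 'wrist_force': array([-0.58474694, -0.3163449 ,  0.35092326]), 'ft_torque': array([ 0.01688869, -0.00022347, -0.0156324 ]), 'finger_gap': 0.085572002774115}
```

View pics/scene0.png

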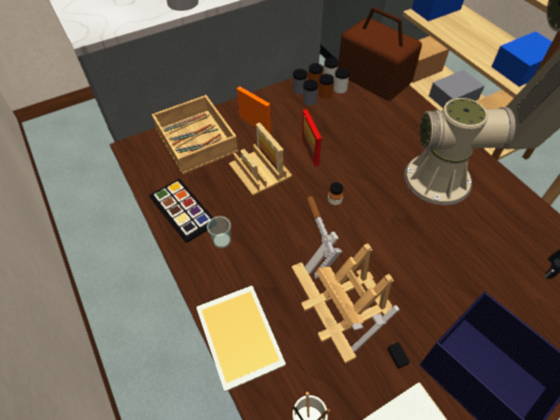

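View pics/top0.png

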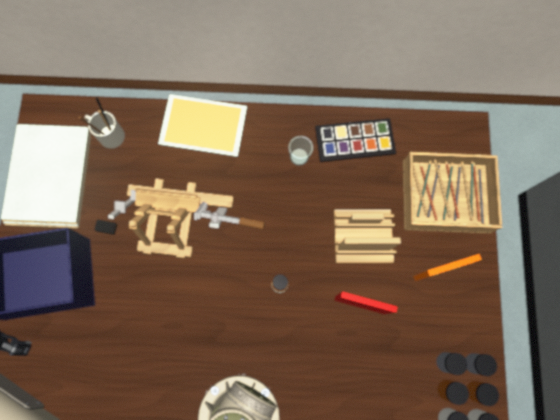

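```bash
python3 - <<'E'
import cv2
a=cv2.imread("pics/scene0.png");b=cv2.imread("pics/top0.png")
cv2.imwrite("pics/c1.png",cv2.resize(b[165:275,95:275],None,fx=4.4,fy=4.4,interpolation=cv2.INTER_CUBIC))
cv2.imwrite("pics/c2.png",cv2.resize(b[200:275,325:410],None,fx=7,fy=7,interpolation=cv2.INTER_CUBIC))
cv2.imwrite("pics/c3.png",cv2.resize(a[190:370,285:415],None,fx=3.3,fy=3.3,interpolation=cv2.INTER_CUBIC))
cv2.imwrite("pics/c4.png",cv2.resize(a[115:200,220:300],None,fx=7,fy=7,interpolation=cv2.INTER_CUBIC))
E
```

```text
(no output)
```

View pics/c1.png

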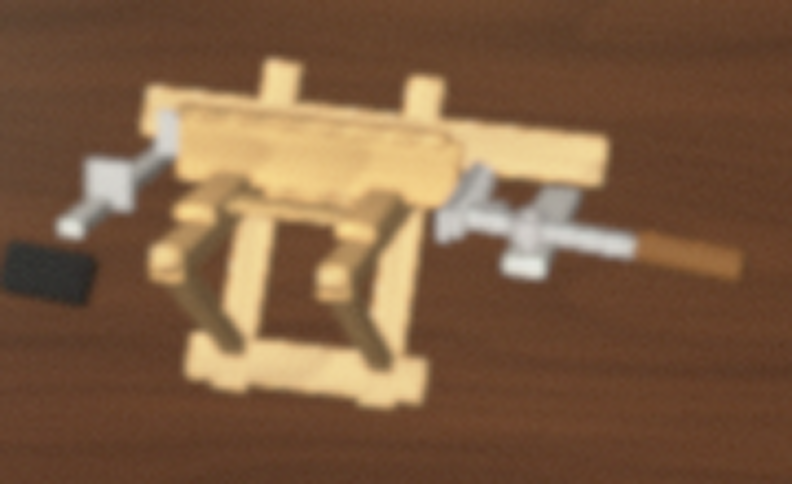

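View pics/c2.png

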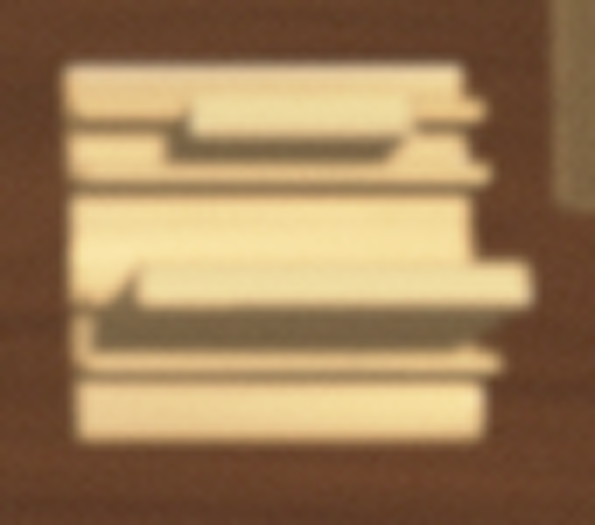

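View pics/c3.png

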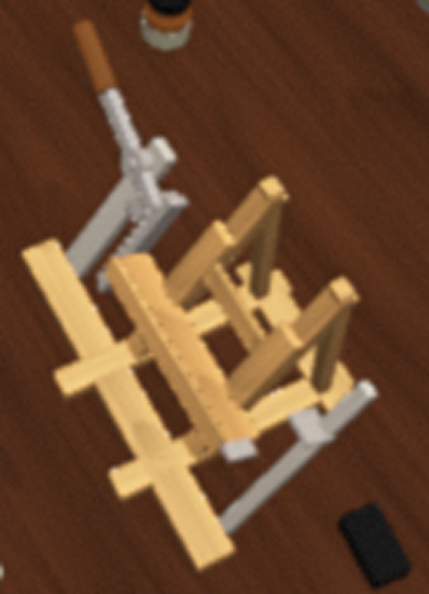

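View pics/c4.png

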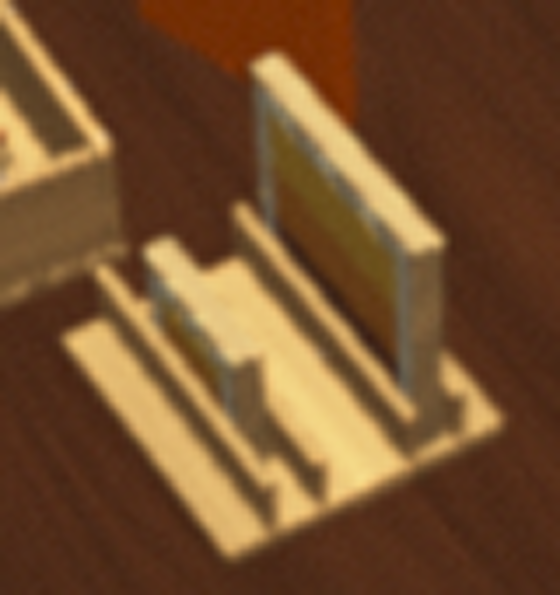

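```bash
cat > h.py <<'E'
import numpy as np, cv2
from workcell import get_state, eyes, env
def crop(im,x0,y0,x1,y1,f,name,step=10):
    c=cv2.resize(im[y0:y1,x0:x1],None,fx=f,fy=f,interpolation=cv2.INTER_CUBIC)
    for x in range((x0//step+1)*step,x1,step):
        cv2.line(c,(int((x-x0+.5)*f),0),(int((x-x0+.5)*f),6),(255,255,255),1); cv2.putText(c,str(x),(int((x-x0+.5)*f)+1,16),0,.38,(255,255,255),1)
    for y in range((y0//step+1)*step,y1,step):
        cv2.line(c,(0,int((y-y0+.5)*f)),(6,int((y-y0+.5)*f)),(255,255,255),1); cv2.putText(c,str(y),(8,int((y-y0+.5)*f)+4),0,.38,(255,255,255),1)
    cv2.imwrite(name,c)
CAL={n:eyes.calibration(n) for n in("scene","top")}
def proj(n,P):
    c=CAL[n];P=np.atleast_2d(P);q=(c["camera_from_world"]@np.c_[P,np.ones(len(P))].T).T[:,:3]
    q=q*[1,-1,-1];u=(c["K"]@q.T).T;return u[:,:2]/u[:,2:]
def ray(n,uv):
    c=CAL[n];T=c["camera_from_world"];d=np.linalg.inv(c["K"])@[uv[0],uv[1],1];d=d*[1,-1,-1]
    R=T[:3,:3];return -R.T@T[:3,3],R.T@d
def onz(n,uv,z):
    o,d=ray(n,uv);return o+d*(z-o[2])/d[2]
def tri(uvs,uvt):
    A=[];b=[]
    for n,uv in(("scene",uvs),("top",uvt)):
        o,d=ray(n,uv);d=d/np.linalg.norm(d);M=np.eye(3)-np.outer(d,d);A.append(M);b.append(M@o)
    return np.linalg.lstsq(np.vstack(A),np.hstack(b),rcond=None)[0]
E
python3 - <<'E'
from h import *
a=cv2.imread("pics/scene0.png");b=cv2.imread("pics/top0.png")
crop(b,105,170,205,262,8,"pics/d1.png")
crop(b,190,195,270,245,9,"pics/d2.png")
crop(a,310,235,410,310,8,"pics/d3.png")
crop(a,300,190,345,280,6.6,"pics/d4.png")
crop(a,315,265,405,350,7,"pics/d5.png")
E
```

```text
(no output)
```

View pics/d1.png

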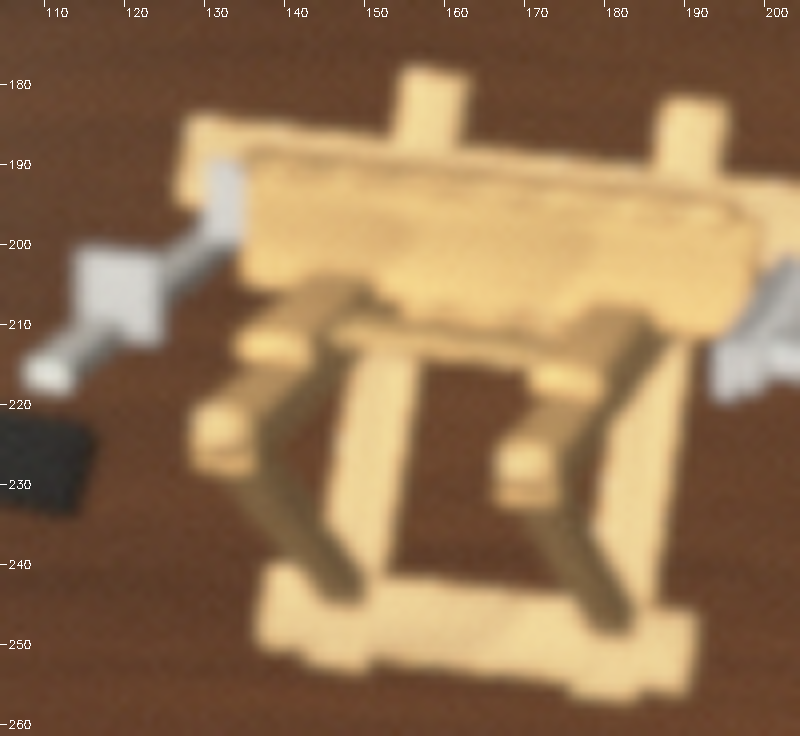

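View pics/d2.png

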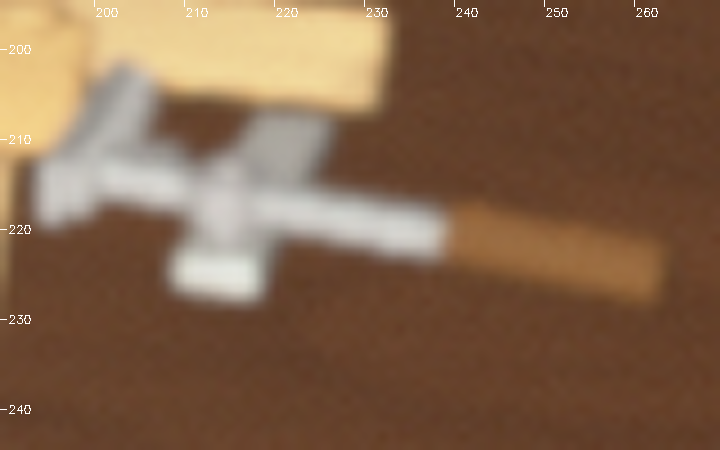

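View pics/d3.png

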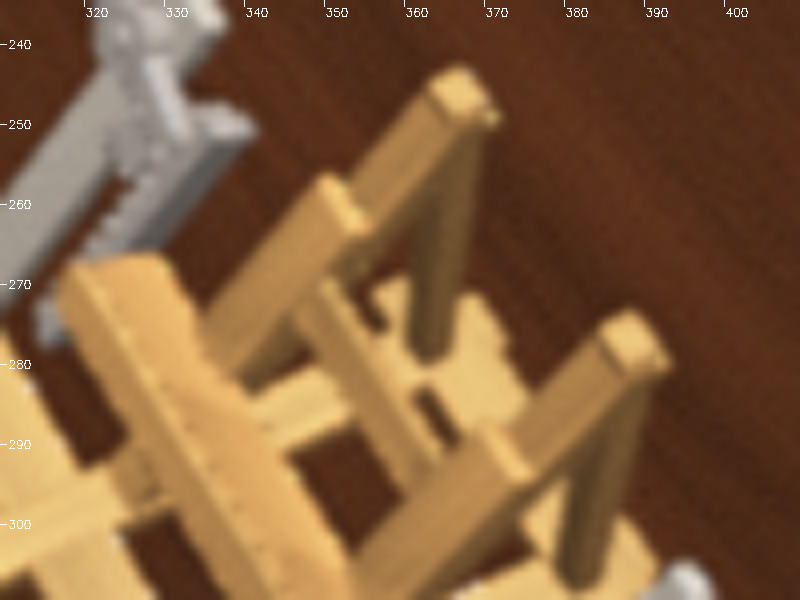

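View pics/d4.png

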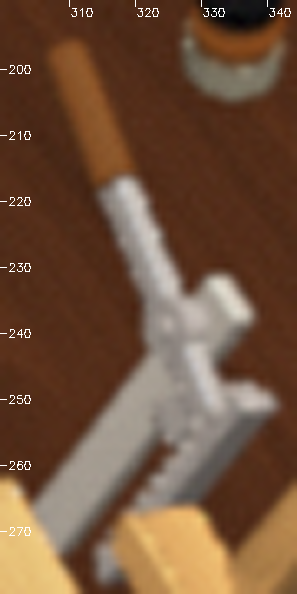

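View pics/d5.png

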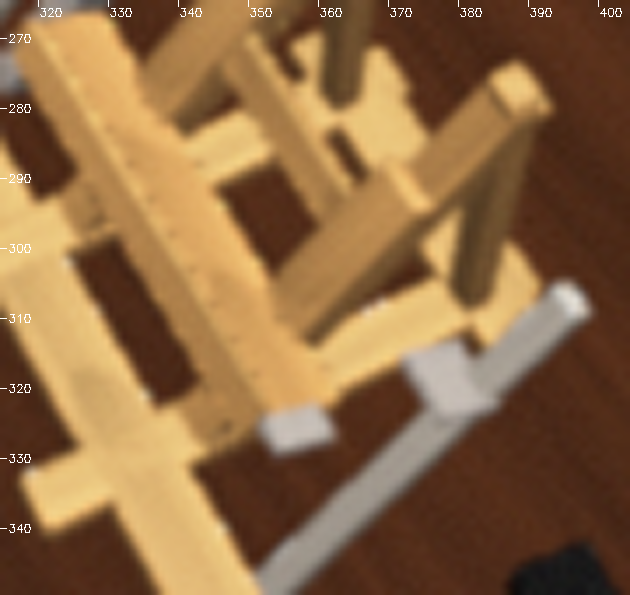

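```bash
cat >> h.py <<'E'
def ledgeR(yaw):
    c,s=np.cos(yaw),np.sin(yaw);Rz=np.array([[c,-s,0],[s,c,0],[0,0,1]])
    return Rz@np.array([[np.cos(np.pi/6),0,-.5],[0,1,0],[.5,0,np.cos(np.pi/6)]])
E
python3 - <<'E'
from h import *
from scipy.optimize import least_squares
L=lambda *a:np.array(a)/1000
obs=[("scene",L(0,-62,85),(350.1,256.4)),("scene",L(0,-38,85),(353.5,264)),("scene",L(0,38,85),(369.8,287.6)),("scene",L(0,62,85),(373.6,294.9)),
("top",L(0,62,85),(134.9,210.1)),("top",L(0,38,85),(143.6,211.4)),("top",L(0,-38,85),(170.75,214.75)),("top",L(0,-62,85),(180.1,215.75)),
("scene",L(37,-96,8),(318.9,268.9)),("scene",L(37,88,8),(351.9,322.4)),]
def pr(p): 
    R=ledgeR(p[3]);return [proj(n,p[:3]+R@q)[0]-uv for n,q,uv in obs]
r=least_squares(lambda p:np.ravel(pr(p)),[.55,.2,.1,-.1],loss='soft_l1')
p=r.x;print(p,np.degrees(p[3]));
for (n,q,uv),e in zip(obs,pr(p)):print(n,q,np.round(e,2))
R=ledgeR(p[3])
print("s along mast",p[2]/R[2,2])
for nm,q in [("ledge00",(0,0,0)),("lip-",(37,-96,8)),("lip+",(37,88,8)),("bartop",(0,-103,66)),("pointer",(33,95,0))]:
    P=p[:3]+R@L(*q);print(nm,P.round(4),proj("scene",P).round(1),proj("top",P).round(1))
# handle: ends of grip
e1=tri((308.0,196.5),(260.5,224.5)) # free end
e0=tri((315.0,217.0),(238.5,220.0)) # inner end
for e in(e1,e0,(e1+e0)/2):print("grip",e.round(4),((R.T@(e-p[:3]))*1000).round(1),proj("scene",e).round(1),proj("top",e).round(1))
# pointer, index
# board
for uv in[(137,265),(532,263),(530,307),(137,302)]:
    print("board",onz("top",(325+uv[0]/7-.5,200+uv[1]/7-.5),.152).round(4))
for uv in[(255,65),(275,50),(440,240),(408,255)]:
    print("board sc",onz("scene",(220+uv[0]/7-.5,115+uv[1]/7-.5),.152).round(4))
E
```

```text
[ 0.57385152  0.23571612  0.09422947 -0.08362886] -4.791580569406081
scene [ 0.    -0.062  0.085] [-1.46  0.18]
scene [ 0.    -0.038  0.085] [-0.28 -0.29]
scene [0.    0.038 0.085] [-1.4  -0.25]
scene [0.    0.062 0.085] [-0.18  0.27]
top [0.    0.062 0.085] [-0.9   0.63]
top [0.    0.038 0.085] [-0.8  0.4]
top [ 0.    -0.038  0.085] [-0.05  0.45]
top [ 0.    -0.062  0.085] [-0.58  0.52]
scene [ 0.037 -0.096  0.008] [-0.71 -3.55]
scene [0.037 0.088 0.008] [0.18 0.62]
s along mast 0.1088068213726064
ledge00 [0.5739 0.2357 0.0942] [[343.4 294.3]] [[164.9 205.1]]
lip- [0.5938 0.1377 0.1197] [[318.2 265.4]] [[198.5 197.4]]
lip+ [0.6091 0.3211 0.1197] [[352.1 323. ]] [[134.  189.6]]
bartop [0.5324 0.1358 0.1514] [[337.4 249.2]] [[196.  216.1]]
pointer [0.6103 0.328  0.1107] [[352.9 326.9]] [[132.4 190. ]]
grip [ 0.5135 -0.0433  0.1741] [   8.  -283.1   87.6] [[309.1 196.8]] [[261.4 223.7]]
grip [0.5273 0.0176 0.1551] [   6.  -221.3   66.8] [[315.9 217.3]] [[239.2 219.3]]
grip [ 0.5204 -0.0129  0.1646] [   7.  -252.2   77.2] [[312.5 207. ]] [[250.2 221.5]]
board [ 0.4894 -0.2674  0.152 ]
board [ 0.4963 -0.4198  0.152 ]
board [ 0.479  -0.4187  0.152 ]
board [ 0.475  -0.2675  0.152 ]
board sc [ 0.4932 -0.4157  0.152 ]
board sc [ 0.4798 -0.4202  0.152 ]
board sc [ 0.4739 -0.269   0.152 ]
board sc [ 0.4914 -0.2681  0.152 ]
```

{"op": "carry_out", "data": {"motion": [{"tz": -0.5, "wz": 8.5}, {"tz": -0.5, "wz": 8.5}, {"tz": -0.5, "wz": 8.5}, {"tz": -0.5, "wz": 8.5}, {"tz": -0.5, "wz": 8.5}, {"tz": -0.5, "wz": 8.5}, {"tz": -0.5, "wz": 8.5}, {"tz": -0.5, "wz": 8.5}, {"tx": -3.6, "ty": 3.2}, {"tx": -3.6, "ty": 3.2}, {"tx": -3.6, "ty": 3.2}, {"tx": -3.6, "ty": 3.2}, {"tx": -3.6, "ty": 3.2}, {"tx": -3.6, "ty": 3.2}, {"tx": -3.6, "ty": 3.2}, {"tx": -3.6, "ty": 3.2}]}}

```text
invalid input at $.motion[0]: expected keys jaw, tx, ty, tz, wx, wy, wz
```

{"op": "carry_out", "data": {"motion": [{"jaw": 1, "tx": 0, "ty": 0, "tz": -0.5, "wx": 0, "wy": 0, "wz": 8.5}, {"jaw": 1, "tx": 0, "ty": 0, "tz": -0.5, "wx": 0, "wy": 0, "wz": 8.5}, {"jaw": 1, "tx": 0, "ty": 0, "tz": -0.5, "wx": 0, "wy": 0, "wz": 8.5}, {"jaw": 1, "tx": 0, "ty": 0, "tz": -0.5, "wx": 0, "wy": 0, "wz": 8.5}, {"jaw": 1, "tx": 0, "ty": 0, "tz": -0.5, "wx": 0, "wy": 0, "wz": 8.5}, {"jaw": 1, "tx": 0, "ty": 0, "tz": -0.5, "wx": 0, "wy": 0, "wz": 8.5}, {"jaw": 1, "tx": 0, "ty": 0, "tz": -0.5, "wx": 0, "wy": 0, "wz": 8.5}, {"jaw": 1, "tx": 0, "ty": 0, "tz": -0.5, "wx": 0, "wy": 0, "wz": 8.5}, {"jaw": 1, "tx": -3.6, "ty": 3.2, "tz": 0, "wx": 0, "wy": 0, "wz": 0}, {"jaw": 1, "tx": -3.6, "ty": 3.2, "tz": 0, "wx": 0, "wy": 0, "wz": 0}, {"jaw": 1, "tx": -3.6, "ty": 3.2, "tz": 0, "wx": 0, "wy": 0, "wz": 0}, {"jaw": 1, "tx": -3.6, "ty": 3.2, "tz": 0, "wx": 0, "wy": 0, "wz": 0}, {"jaw": 1, "tx": -3.6, "ty": 3.2, "tz": 0, "wx": 0, "wy": 0, "wz": 0}, {"jaw": 1, "tx": -3.6, "ty": 3.2, "tz": 0, "wx": 0, "wy": 0, "wz": 0}, {"jaw": 1, "tx": -3.6, "ty": 3.2, "tz": 0, "wx": 0, "wy": 0, "wz": 0}, {"jaw": 1, "tx": -3.6, "ty": 3.2, "tz": 0, "wx": 0, "wy": 0, "wz": 0}]}}

```text
clock: 2.1
tcp_pos: [0.4623, 0.2621, 0.4443]
orientation: [-0.0, 0.693, 0.721, -0.0]
wrist_force: [0.4, 0.5, 0.2]
finger_gap: 0.0855
```

{"op": "carry_out", "data": {"motion": [{"jaw": 0.4, "tx": -5.0, "ty": 0, "tz": 0, "wx": 0, "wy": 0, "wz": 0}, {"jaw": 0.4, "tx": -5.0, "ty": 0, "tz": 0, "wx": 0, "wy": 0, "wz": 0}, {"jaw": 0.4, "tx": -5.0, "ty": 0, "tz": 0, "wx": 0, "wy": 0, "wz": 0}, {"jaw": 0.4, "tx": -5.0, "ty": 0, "tz": 0, "wx": 0, "wy": 0, "wz": 0}, {"jaw": 0.4, "tx": -5.0, "ty": 0, "tz": 0, "wx": 0, "wy": 0, "wz": 0}, {"jaw": 0.4, "tx": -5.0, "ty": 0, "tz": 0, "wx": 0, "wy": 0, "wz": 0}, {"jaw": 0.4, "tx": -5.0, "ty": 0, "tz": 0, "wx": 0, "wy": 0, "wz": 0}, {"jaw": 0.4, "tx": -5.0, "ty": 0, "tz": 0, "wx": 0, "wy": 0, "wz": 0}, {"jaw": 0.4, "tx": -5.0, "ty": 0, "tz": 0, "wx": 0, "wy": 0, "wz": 0}, {"jaw": 0.4, "tx": -5.0, "ty": 0, "tz": 0, "wx": 0, "wy": 0, "wz": 0}, {"jaw": 0.4, "tx": -5.0, "ty": 0, "tz": 0, "wx": 0, "wy": 0, "wz": 0}, {"jaw": 0.4, "tx": -5.0, "ty": 0, "tz": 0, "wx": 0, "wy": 0, "wz": 0}, {"jaw": 0.4, "tx": -0.5, "ty": 0, "tz": 2, "wx": 0, "wy": 0, "wz": 0}, {"jaw": 0.4, "tx": 0, "ty": 0, "tz": 2, "wx": 0, "wy": 0, "wz": 0}]}}

```text
clock: 3.85
tcp_pos: [0.4849, -0.3424, 0.4033]
orientation: [-0.0, 0.694, 0.72, 0.0]
wrist_force: [-0.1, -0.1, 0.7]
finger_gap: 0.0599
```

```bash
python3 - <<'E'
from h import *
s=get_state();print(s["tcp_pos"],s["orientation"],s["joint_pos"])
a=eyes.read_camera("scene");b=eyes.read_camera("top")
cv2.imwrite("pics/s1.png",a);cv2.imwrite("pics/t1.png",b)
crop(a,220,60,320,200,4.2,"pics/e1.png");crop(b,320,180,420,300,5,"pics/e2.png")
E
```

```text
[ 0.48488018 -0.34241923  0.40333484] [-4.71247448e-04  6.93800019e-01  7.20167557e-01  3.80768845e-05] [-7.50072875e-01  3.50736340e-01  9.57203338e-02  1.31672141e+00
  9.18628188e-05  7.83431913e-01]
```

View pics/e1.png

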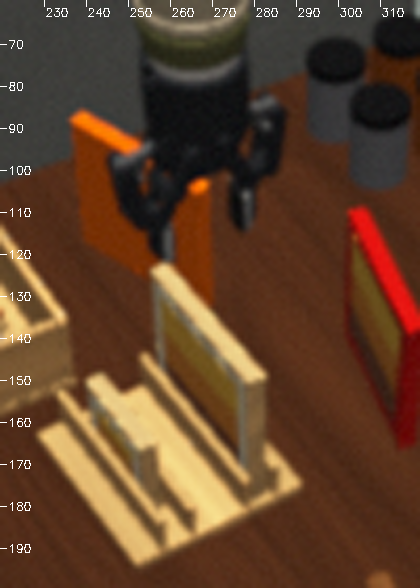

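View pics/t1.png

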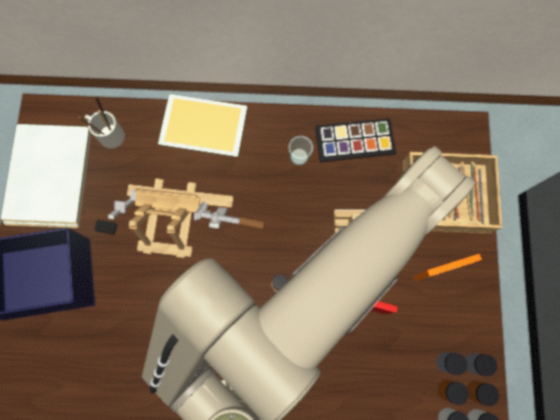

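{"op": "carry_out", "data": {"motion": [{"jaw": 0.4, "tx": 0, "ty": 0, "tz": 3, "wx": 0, "wy": 0, "wz": 0}, {"jaw": 0.4, "tx": 0, "ty": 0, "tz": 3, "wx": 0, "wy": 0, "wz": 0}, {"jaw": 0.4, "tx": 0, "ty": 0, "tz": 2.5, "wx": 0, "wy": 0, "wz": 0}, {"jaw": 0.4, "tx": 0, "ty": 0, "tz": 2, "wx": 0, "wy": 0, "wz": 0}, {"jaw": 0.4, "tx": 0, "ty": 0, "tz": 1.3, "wx": 0, "wy": 0, "wz": 0}, {"jaw": -1, "tx": 0, "ty": 0, "tz": 0, "wx": 0, "wy": 0, "wz": 0}, {"jaw": -1, "tx": 0, "ty": 0, "tz": 0, "wx": 0, "wy": 0, "wz": 0}, {"jaw": -1, "tx": 0, "ty": 0, "tz": 0, "wx": 0, "wy": 0, "wz": 0}, {"jaw": -1, "tx": 0, "ty": 0, "tz": 0, "wx": 0, "wy": 0, "wz": 0}], "force": 40}}

```text
clock: 5.08
tcp_pos: [0.4854, -0.3414, 0.2878]
orientation: [0.001, 0.693, 0.721, -0.0]
wrist_force: [-1.0, -0.3, 6.2]
finger_gap: 0.0157
```

{"op": "carry_out", "data": {"motion": [{"jaw": -1, "tx": 0, "ty": 0, "tz": -1, "wx": 0, "wy": 0, "wz": 0}, {"jaw": -1, "tx": 0, "ty": 0, "tz": -3, "wx": 0, "wy": 0, "wz": 0}, {"jaw": -1, "tx": 0, "ty": 0, "tz": -4, "wx": 0, "wy": 0, "wz": 0}, {"jaw": -1, "tx": 0, "ty": 0, "tz": -4, "wx": 0, "wy": 0, "wz": 0}, {"jaw": -1, "tx": 0, "ty": 0, "tz": -4, "wx": 0, "wy": 0, "wz": 0}, {"jaw": -1, "tx": 0, "ty": 0, "tz": -4, "wx": 0, "wy": 0, "wz": 0}, {"jaw": -1, "tx": 0, "ty": 0, "tz": 0, "wx": 0, "wy": 0, "wz": 0}]}}

```text
clock: 5.95
tcp_pos: [0.4854, -0.3413, 0.4904]
orientation: [0.003, 0.693, 0.721, 0.0]
wrist_force: [-0.2, 0.0, -3.0]
finger_gap: 0.0156
```

```bash
python3 - <<'E'
from h import *
s=get_state();print(s["tcp_pos"],s["orientation"],s["joint_pos"])
a=eyes.read_camera("scene")
cv2.imwrite("pics/s2.png",a)
crop(a,200,20,330,200,3.2,"pics/f1.png")
E
```

```text
[ 0.48537798 -0.34126498  0.49042125] [3.25171623e-03 6.93105171e-01 7.20829117e-01 1.78768584e-04] [-7.48091454e-01  3.43283141e-01  2.96206465e-01  1.51721090e+00
  2.42364986e-04  7.83495361e-01]
```

View pics/f1.png

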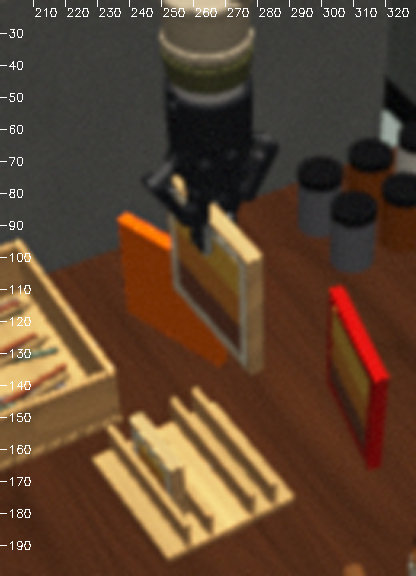

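{"op": "carry_out", "data": {"motion": [{"jaw": -1, "tx": 0, "ty": 0, "tz": 0, "wx": 0, "wy": 0, "wz": 7}, {"jaw": -1, "tx": 2.5, "ty": -0.6, "tz": 0, "wx": 0, "wy": 0, "wz": 0}, {"jaw": -1, "tx": 4.8, "ty": -1.1, "tz": 0, "wx": 0, "wy": 0, "wz": 0}, {"jaw": -1, "tx": 4.8, "ty": -1.1, "tz": 0, "wx": 0, "wy": 0, "wz": 0}, {"jaw": -1, "tx": 4.8, "ty": -1.1, "tz": 0, "wx": 0, "wy": 0, "wz": 0}, {"jaw": -1, "tx": 4.8, "ty": -1.1, "tz": 0, "wx": 0, "wy": 0, "wz": 0}, {"jaw": -1, "tx": 4.8, "ty": -1.1, "tz": 0, "wx": 0, "wy": 0, "wz": 0}, {"jaw": -1, "tx": 4.8, "ty": -1.1, "tz": 0, "wx": 0, "wy": 0, "wz": 0}, {"jaw": -1, "tx": 4.8, "ty": -1.1, "tz": 0, "wx": 0, "wy": 0, "wz": 0}, {"jaw": -1, "tx": 4.8, "ty": -1.1, "tz": 0, "wx": 0, "wy": 0, "wz": 0}, {"jaw": -1, "tx": 4.8, "ty": -1.1, "tz": 0, "wx": 0, "wy": 0, "wz": 0}, {"jaw": -1, "tx": 4.8, "ty": -1.1, "tz": 0, "wx": 0, "wy": 0, "wz": 0}, {"jaw": -1, "tx": 4.8, "ty": -1.1, "tz": 0, "wx": 0, "wy": 0, "wz": 0}, {"jaw": -1, "tx": 1.5, "ty": -0.4, "tz": 0, "wx": 0, "wy": 0, "wz": 0}]}}

```text
clock: 7.75
tcp_pos: [0.4006, 0.2378, 0.4847]
orientation: [-0.001, 0.735, 0.678, -0.001]
wrist_force: [-1.1, -0.7, -2.9]
finger_gap: 0.0157
```

{"op": "carry_out", "data": {"motion": [{"jaw": -1, "tx": 0, "ty": 0, "tz": 0, "wx": -7.5, "wy": 0, "wz": 0}, {"jaw": -1, "tx": 0, "ty": 0, "tz": 0, "wx": -7.5, "wy": 0, "wz": 0}, {"jaw": -1, "tx": 0, "ty": 0, "tz": 0, "wx": -7.5, "wy": 0, "wz": 0}, {"jaw": -1, "tx": 0, "ty": 0, "tz": 0, "wx": -7.5, "wy": 0, "wz": 0}, {"jaw": -1, "tx": 0, "ty": 0, "tz": 0, "wx": 0, "wy": 0, "wz": 0}]}}

```text
clock: 8.38
tcp_pos: [0.4002, 0.235, 0.485]
orientation: [0.19, 0.711, 0.654, 0.174]
wrist_force: [-0.6, -0.4, -2.7]
finger_gap: 0.0156
```

```bash
cat >> h.py <<'E'
from scipy.spatial.transform import Rotation as Ro
LP=np.array([0.57385,0.23572,0.09423,-0.08363])
def tool():
    s=get_state();q=s["orientation"];return s["tcp_pos"],Ro.from_quat([q[1],q[2],q[3],q[0]]).as_matrix(),s
def rel(off=(-.0016,0,.2758)):
    p,R,s=tool();b=p+R@np.array(off);RL=ledgeR(LP[3])
    print("clock",round(s["clock"],2),"tcp",p.round(4),"board foot in ledge mm",(RL.T@(b-LP[:3])*1000).round(1));print("tool in ledge\n",(RL.T@R).round(3),"F ledge",(RL.T@s["wrist_force"]).round(1))
    return b
E
python3 - <<'E'
from h import *
rel()
a=eyes.read_camera("scene");b=eyes.read_camera("top")
crop(a,270,150,430,350,3,"pics/g1.png");crop(b,100,150,280,270,4,"pics/g2.png")
E
```

```text
clock 8.38 tcp [0.4002 0.235  0.485 ] board foot in ledge mm [ 44.7 -17.  149.1]
tool in ledge
 [[-0.001  1.    -0.003]
 [ 1.     0.001 -0.001]
 [-0.001 -0.003 -1.   ]] F ledge [-1.8 -0.4 -2.1]
```

View pics/g1.png

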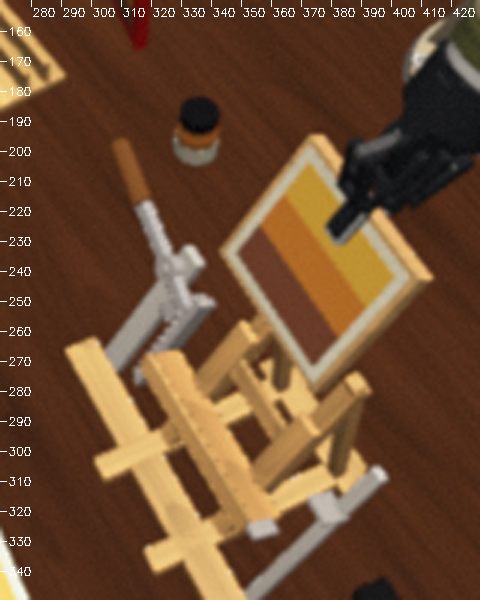

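View pics/g2.png

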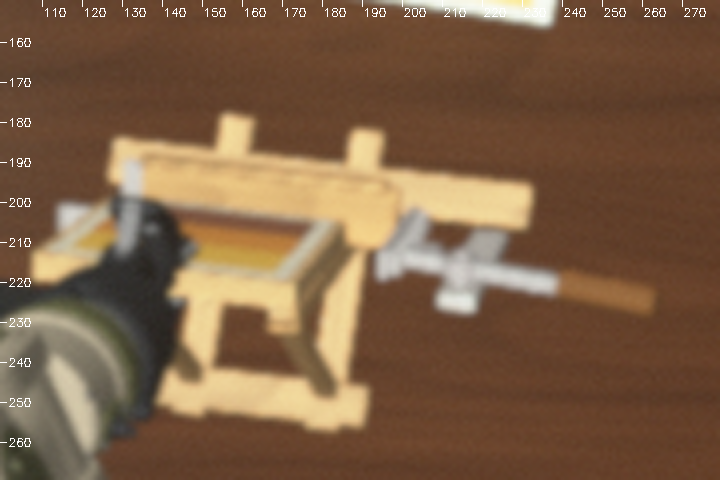

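```bash
python3 - <<'E'
from h import *
p,R,s=tool()
for o in[(-.0766,.008,.2758),(.0734,.008,.2758),(-.0766,.008,.1358),(.0734,.008,.1358)]:
    P=p+R@np.array(o);print(o,proj("scene",P).round(1),proj("top",P).round(1))
E
```

```text
(-0.0766, 0.008, 0.2758) [[341.6 233. ]] [[186.5 204.8]]
(0.0734, 0.008, 0.2758) [[373.  280.9]] [[128.1 197.8]]
(-0.0766, 0.008, 0.1358) [[372.4 194. ]] [[173.1 220.9]]
(0.0734, 0.008, 0.1358) [[408.9 242.7]] [[107.9 213. ]]
```

{"op": "carry_out", "data": {"motion": [{"jaw": -1, "tx": 0.6, "ty": -0.6, "tz": 2, "wx": 0, "wy": 0, "wz": 0}, {"jaw": -1, "tx": 0.6, "ty": -0.6, "tz": 3, "wx": 0, "wy": 0, "wz": 0}, {"jaw": -1, "tx": 0.5, "ty": -0.6, "tz": 3, "wx": 0, "wy": 0, "wz": 0}, {"jaw": -1, "tx": 0, "ty": -0.4, "tz": 2.5, "wx": 0, "wy": 0, "wz": 0}, {"jaw": -1, "tx": 0, "ty": 0, "tz": 1.4, "wx": 0, "wy": 0, "wz": 0}, {"jaw": -1, "tx": 0, "ty": 0, "tz": 0, "wx": 0, "wy": 0, "wz": 0}]}}

```text
clock: 9.22
tcp_pos: [0.4439, 0.249, 0.3715]
orientation: [0.19, 0.711, 0.654, 0.174]
wrist_force: [-0.4, -0.1, -1.9]
finger_gap: 0.0156
```

```bash
python3 - <<'E'
from h import *
rel()
a=eyes.read_camera("scene");b=eyes.read_camera("top")
crop(a,290,180,430,350,4.3,"pics/g3.png");crop(b,100,150,220,270,5,"pics/g4.png")
E
```

```text
clock 9.22 tcp [0.4439 0.249  0.3715] board foot in ledge mm [24.7  0.5 29.6]
tool in ledge
 [[-0.     1.    -0.003]
 [ 1.     0.    -0.001]
 [-0.001 -0.003 -1.   ]] F ledge [-1.3 -0.2 -1.5]
```

View pics/g3.png

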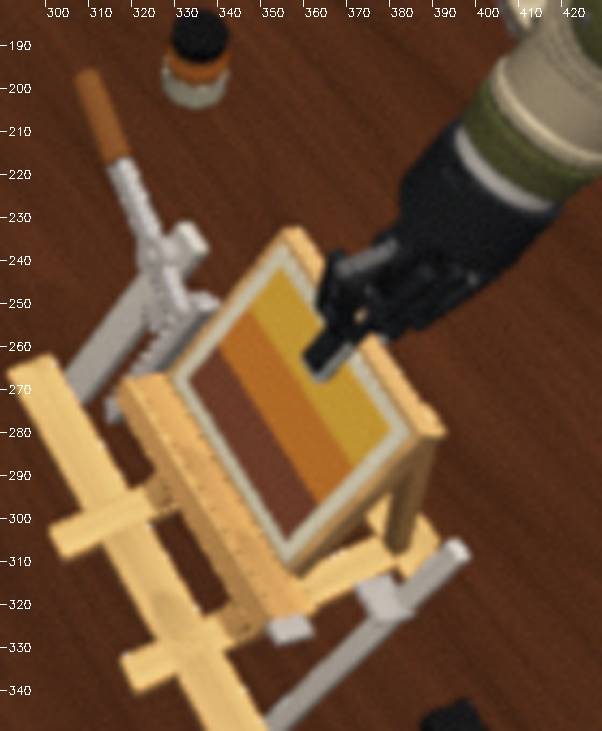

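View pics/g4.png

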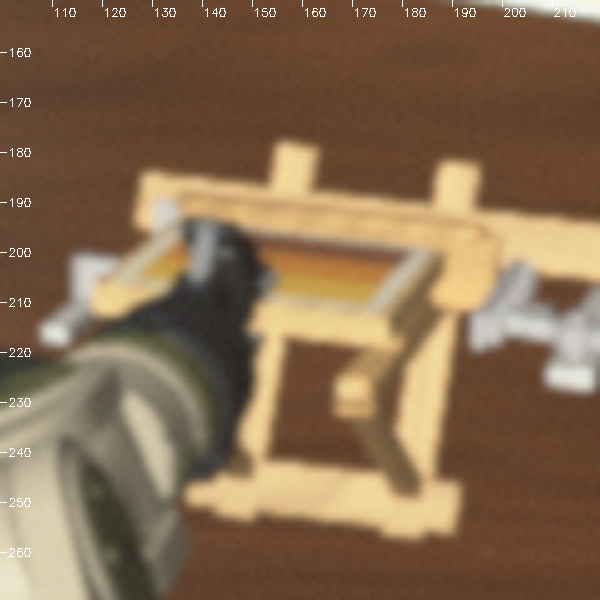

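{"op": "carry_out", "data": {"motion": [{"jaw": -1, "tx": 0, "ty": -0.8, "tz": 1, "wx": 0, "wy": 0, "wz": 0}, {"jaw": -1, "tx": 0, "ty": 0, "tz": 0.8, "wx": 0, "wy": 0, "wz": 0}, {"jaw": -1, "tx": 0, "ty": 0, "tz": 0.3, "wx": 0, "wy": 0, "wz": 0}, {"jaw": -1, "tx": 0, "ty": 0, "tz": 0.2, "wx": 0, "wy": 0, "wz": 0}]}}

```text
clock: 9.82
tcp_pos: [0.4481, 0.249, 0.3486]
orientation: [0.19, 0.711, 0.654, 0.175]
wrist_force: [0.8, -1.0, -1.5]
finger_gap: 0.0156
```

```bash
python3 - <<'E'
from h import *
rel()
E
```

```text
clock 9.82 tcp [0.4481 0.249  0.3486] board foot in ledge mm [17.7  1.3  7.7]
tool in ledge
 [[-0.001  1.     0.   ]
 [ 1.     0.001  0.   ]
 [ 0.     0.    -1.   ]] F ledge [ 0.  -0.9 -1.8]
```

{"op": "carry_out", "data": {"motion": [{"jaw": -1, "tx": 0, "ty": 0, "tz": 0.2, "wx": 0, "wy": 0, "wz": 0}, {"jaw": -1, "tx": 0, "ty": 0, "tz": 0.2, "wx": 0, "wy": 0, "wz": 0}, {"jaw": -1, "tx": 0, "ty": 0, "tz": 0.1, "wx": 0, "wy": 0, "wz": 0}]}}

```text
clock: 10.2
tcp_pos: [0.4505, 0.2488, 0.3444]
orientation: [0.19, 0.711, 0.654, 0.175]
wrist_force: [0.2, 0.6, -2.9]
finger_gap: 0.0155
```

```bash
python3 - <<'E'
from h import *
rel()
E
```

```text
clock 10.2 tcp [0.4505 0.2488 0.3444] board foot in ledge mm [17.7  1.2  2.8]
tool in ledge
 [[-0.  1.  0.]
 [ 1.  0.  0.]
 [ 0.  0. -1.]] F ledge [-1.3  0.6 -2.6]
```

{"op": "carry_out", "data": {"motion": [{"jaw": -1, "tx": 0, "ty": 0, "tz": 0.1, "wx": 0, "wy": 0, "wz": 0}, {"jaw": -1, "tx": 0, "ty": 0, "tz": 0.1, "wx": 0, "wy": 0, "wz": 0}, {"jaw": -1, "tx": 0, "ty": 0, "tz": 0.1, "wx": 0, "wy": 0, "wz": 0}]}}

```text
clock: 10.58
tcp_pos: [0.452, 0.2487, 0.3418]
orientation: [0.19, 0.711, 0.654, 0.175]
wrist_force: [-0.4, -0.7, -2.2]
finger_gap: 0.0158
```

```bash
python3 - <<'E'
from h import *
rel()
a=eyes.read_camera("scene");b=eyes.read_camera("top")
crop(a,290,220,410,350,4.5,"pics/g5.png");crop(b,100,160,220,260,6,"pics/g6.png")
E
```

```text
clock 10.57 tcp [0.452  0.2487 0.3418] board foot in ledge mm [17.7  1.3 -0.1]
tool in ledge
 [[-0.001  1.     0.   ]
 [ 1.     0.001  0.   ]
 [ 0.     0.    -1.   ]] F ledge [-1.4 -0.7 -1.7]
```

View pics/g5.png

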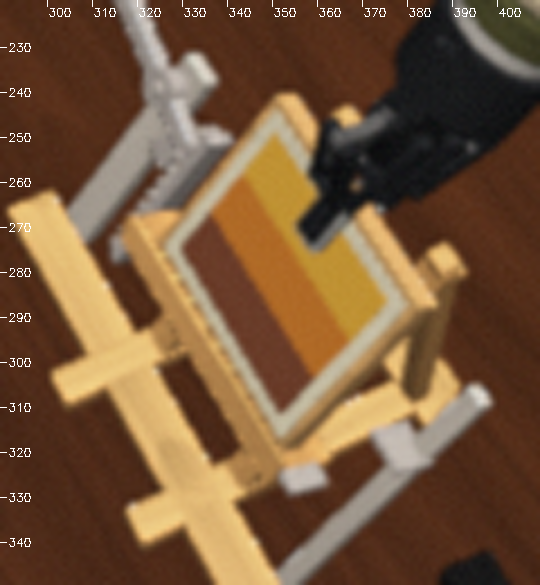

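View pics/g6.png

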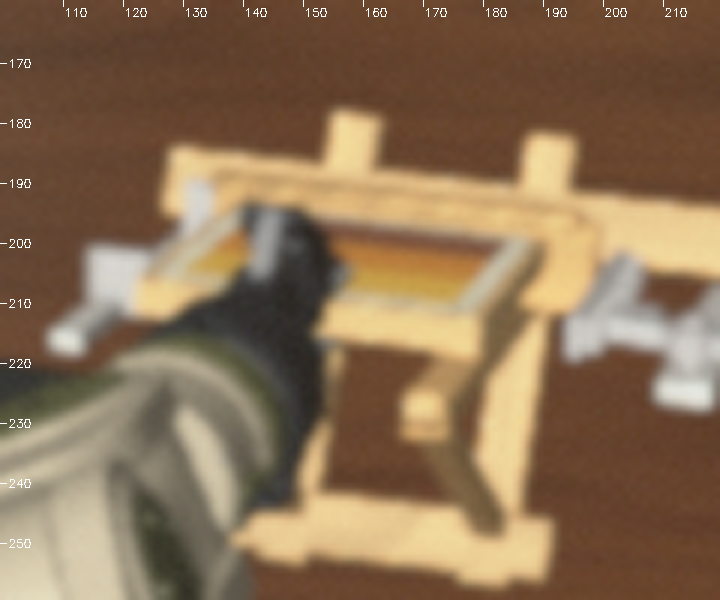

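{"op": "carry_out", "data": {"motion": [{"jaw": -1, "tx": -0.3, "ty": 0, "tz": 0.1, "wx": 0, "wy": 0, "wz": 0}, {"jaw": -1, "tx": 0, "ty": 0, "tz": 0.1, "wx": 0, "wy": 0, "wz": 0}]}}

```text
clock: 10.92
tcp_pos: [0.4525, 0.2465, 0.3416]
orientation: [0.19, 0.71, 0.654, 0.177]
wrist_force: [-8.3, 5.9, 7.3]
finger_gap: 0.0157
```

```bash
python3 - <<'E'
from h import *
rel()
E
```

```text
clock 10.93 tcp [0.4525 0.2465 0.3416] board foot in ledge mm [18.6  0.3 -0.7]
tool in ledge
 [[-0.001  1.     0.001]
 [ 1.     0.001  0.005]
 [ 0.005  0.001 -1.   ]] F ledge [-3.9  5.2 10.7]
```

{"op": "carry_out", "data": {"motion": [{"jaw": -1, "tx": 0, "ty": 0, "tz": -0.1, "wx": 0, "wy": 0, "wz": 0}, {"jaw": -1, "tx": 0, "ty": -0.3, "tz": 0, "wx": 0, "wy": 0, "wz": 0}, {"jaw": -1, "tx": 0, "ty": -0.3, "tz": 0, "wx": 0, "wy": 0, "wz": 0}]}}

```text
clock: 11.3
tcp_pos: [0.4474, 0.2461, 0.3386]
orientation: [0.191, 0.711, 0.654, 0.176]
wrist_force: [-0.7, 0.9, 0.5]
finger_gap: 0.0158
```

```bash
python3 - <<'E'
from h import *
rel()
E
```

```text
clock 11.3 tcp [0.4474 0.2461 0.3386] board foot in ledge mm [12.9 -1.6 -0.7]
tool in ledge
 [[ 0.     1.     0.002]
 [ 1.    -0.     0.001]
 [ 0.001  0.002 -1.   ]] F ledge [-0.4  0.9  0.8]
```

{"op": "carry_out", "data": {"motion": [{"jaw": -1, "tx": 0, "ty": -0.2, "tz": 0, "wx": 0, "wy": 0, "wz": 0}, {"jaw": -1, "tx": 0, "ty": -0.2, "tz": 0, "wx": 0, "wy": 0, "wz": 0}]}}

```text
clock: 11.55
tcp_pos: [0.4438, 0.2465, 0.3365]
orientation: [0.191, 0.711, 0.654, 0.176]
wrist_force: [-0.3, 0.9, 1.3]
finger_gap: 0.0157
```

```bash
python3 - <<'E'
from h import *
rel()
E
```

```text
clock 11.55 tcp [0.4438 0.2465 0.3365] board foot in ledge mm [ 8.5 -1.5 -0.8]
tool in ledge
 [[-0.     1.     0.001]
 [ 1.     0.     0.001]
 [ 0.001  0.001 -1.   ]] F ledge [0.3 0.8 1.3]
```

{"op": "carry_out", "data": {"motion": [{"jaw": -1, "tx": 0, "ty": -0.15, "tz": 0, "wx": 0, "wy": 0, "wz": 0}, {"jaw": -1, "tx": 0, "ty": -0.15, "tz": 0, "wx": 0, "wy": 0, "wz": 0}]}}

```text
clock: 11.8
tcp_pos: [0.4417, 0.2467, 0.3353]
orientation: [0.191, 0.711, 0.654, 0.176]
wrist_force: [3.9, 0.4, 3.0]
finger_gap: 0.0157
```

```bash
python3 - <<'E'
from h import *
rel();print(get_state()["ft_torque"])
a=eyes.read_camera("scene");b=eyes.read_camera("top")
crop(a,290,220,410,350,4.5,"pics/g7.png");crop(b,100,160,220,260,6,"pics/g8.png")
E
```

```text
clock 11.8 tcp [0.4417 0.2467 0.3353] board foot in ledge mm [ 6.4 -1.5 -0.7]
tool in ledge
 [[-0.     1.     0.003]
 [ 1.     0.     0.001]
 [ 0.001  0.003 -1.   ]] F ledge [4.8 0.7 0.7]
[-0.26558439 -0.65829352  0.26199047]
```

View pics/g7.png

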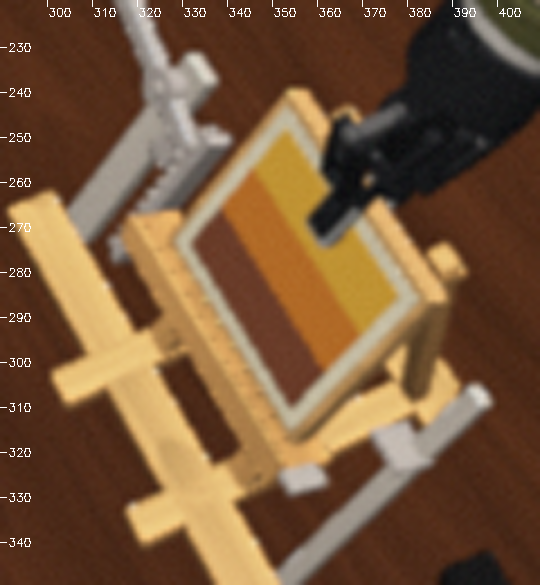

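View pics/g8.png

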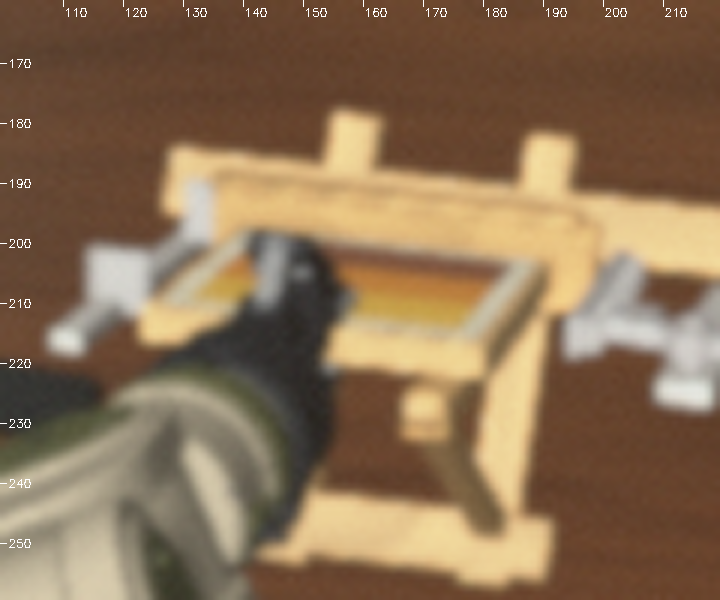

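{"op": "carry_out", "data": {"motion": [{"jaw": -0.2, "tx": 0, "ty": 0, "tz": 0, "wx": 0, "wy": 0, "wz": 0}, {"jaw": -0.1, "tx": 0, "ty": 0.1, "tz": 0, "wx": 0, "wy": 0, "wz": 0}, {"jaw": -0.1, "tx": 0, "ty": 0, "tz": 0, "wx": 0, "wy": 0, "wz": 0}, {"jaw": -0.1, "tx": 0, "ty": 0, "tz": 0, "wx": 0, "wy": 0, "wz": 0}]}}

```text
clock: 12.4
tcp_pos: [0.4417, 0.2465, 0.3345]
orientation: [0.19, 0.711, 0.654, 0.175]
wrist_force: [-0.7, 0.3, -0.1]
finger_gap: 0.0383
```

```bash
python3 - <<'E'
from h import *
rel();print(get_state()["finger_gap"])
a=eyes.read_camera("scene")
crop(a,290,220,410,350,4.5,"pics/i1.png")
E
```

```text
clock 12.4 tcp [0.4417 0.2465 0.3345] board foot in ledge mm [ 5.1 -1.9 -1.4]
tool in ledge
 [[-0.001  1.    -0.001]
 [ 1.     0.001  0.   ]
 [ 0.    -0.001 -1.   ]] F ledge [-0.7  0.2  0.3]
0.03828573054069939
```

View pics/i1.png

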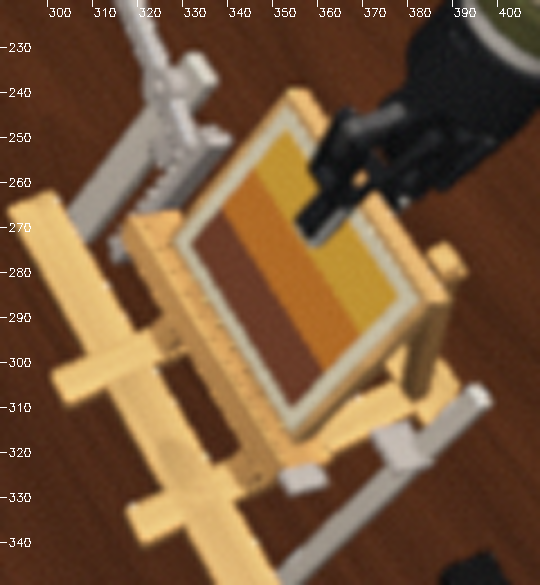

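{"op": "carry_out", "data": {"motion": [{"jaw": -0.1, "tx": 0, "ty": 0.05, "tz": -1.5, "wx": 0, "wy": 0, "wz": 0}, {"jaw": -0.1, "tx": 0, "ty": 0, "tz": -3, "wx": 0, "wy": 0, "wz": 0}, {"jaw": -0.1, "tx": 0, "ty": 0, "tz": -4, "wx": 0, "wy": 0, "wz": 0}, {"jaw": -1, "tx": 0, "ty": 0, "tz": -2, "wx": 0, "wy": 0, "wz": 0}, {"jaw": -1, "tx": 0, "ty": 0, "tz": 0, "wx": 0, "wy": 0, "wz": 0}]}}

```text
clock: 13.08
tcp_pos: [0.3896, 0.2512, 0.4288]
orientation: [0.191, 0.71, 0.654, 0.178]
wrist_force: [0.5, 0.2, -0.0]
finger_gap: 0.0026
```

```bash
python3 - <<'E'
from h import *
rel((0,0,.173));print(get_state()["finger_gap"],get_state()["joint_pos"].round(2))
a=eyes.read_camera("scene");b=eyes.read_camera("top")
cv2.imwrite("pics/s3.png",a);cv2.imwrite("pics/t3.png",b)
crop(a,290,190,410,350,3.7,"pics/i2.png")
crop(a,300,185,345,255,8,"pics/i3.png")
crop(b,190,190,290,250,7.5,"pics/i4.png")
E
```

```text
clock 13.07 tcp [0.3896 0.2512 0.4288] board foot in ledge mm [  7.9   0.5 209.2]
tool in ledge
 [[-0.     1.     0.004]
 [ 1.     0.     0.003]
 [ 0.003  0.004 -1.   ]] F ledge [ 0.4  0.3 -0.3]
0.0026044694271894543 [ 0.47 -0.12 -0.46  0.77 -0.27  2.06]
```

View pics/i2.png

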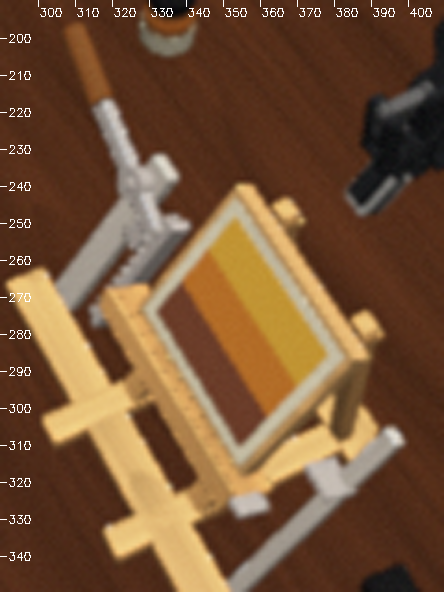

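View pics/i3.png

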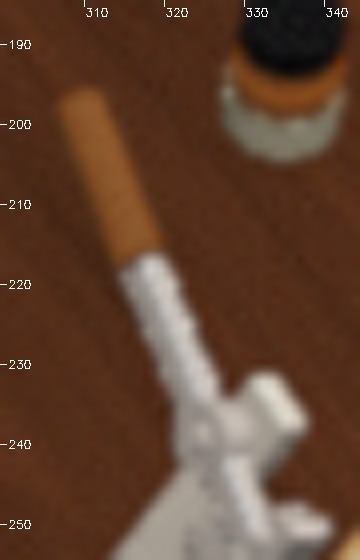

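View pics/i4.png

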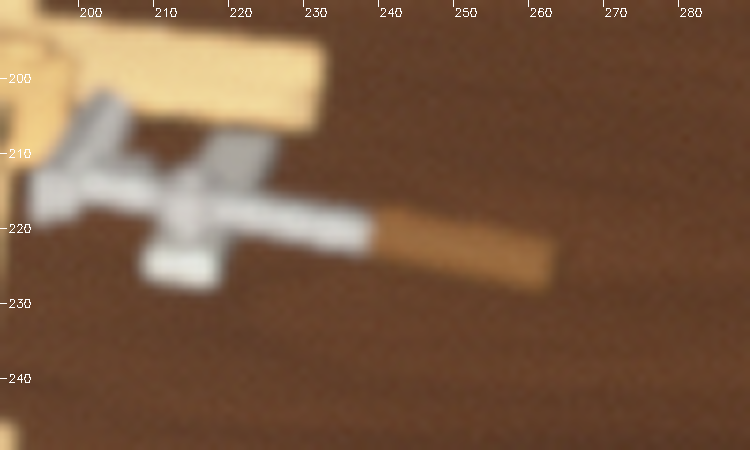

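```bash
cat >> h.py <<'E'
def grip(a,b):
    out=[]
    for n,im,(x0,y0,x1,y1) in(("scene",a,(300,185,330,240)),("top",b,(230,205,275,245))):
        h=cv2.cvtColor(im,cv2.COLOR_BGR2HSV);m=((h[...,0]<20)&(h[...,1]>90)&(h[...,2]>112)).astype(np.uint8)
        z=np.zeros_like(m);z[y0:y1,x0:x1]=m[y0:y1,x0:x1]
        k,l,st,c=cv2.connectedComponentsWithStats(z);i=1+np.argmax(st[1:,4]);print(n,c[i].round(2),st[i]);out.append(c[i])
        ys,xs=np.nonzero(l==i)
        (cx,cy),(w,hh),ang=cv2.minAreaRect(np.c_[xs,ys].astype(np.float32));print("  rect",round(cx,1),round(cy,1),round(w,1),round(hh,1))
    P=tri(*out);L=ledgeR(LP[3]).T@(P-LP[:3])*1000
    print("handle",P.round(4),"in ledge",L.round(1),proj("scene",P).round(1),proj("top",P).round(1));return P,L
E
python3 - <<'E'
from h import *
a=cv2.imread("pics/s3.png");b=cv2.imread("pics/t3.png")
P,L=grip(a,b)
E
```

```text
scene [313.36 206.54] [308 196  12  21 123]
  rect 313.3 206.5 21.9 5.8
top [251.16 222.53] [238 217  26  12 198]
  rect 250.8 222.4 25.3 8.2
handle [ 0.5172 -0.0147  0.1628] in ledge [   3.5 -254.3   77.2] [[313.  206.4]] [[250.9 222.8]]
```

{"op": "carry_out", "data": {"motion": [{"jaw": -1, "tx": -4.2, "ty": 0, "tz": 0, "wx": 0, "wy": 0, "wz": 0}, {"jaw": -1, "tx": -4.2, "ty": 0, "tz": 0, "wx": 0, "wy": 0, "wz": 0}, {"jaw": -1, "tx": -4.2, "ty": 0, "tz": 0, "wx": 0, "wy": 0, "wz": 0}, {"jaw": -1, "tx": -4.2, "ty": -0.3, "tz": 2, "wx": 0, "wy": 0, "wz": 0}, {"jaw": -1, "tx": -4.2, "ty": 0, "tz": 3, "wx": 0, "wy": 0, "wz": 0}, {"jaw": -1, "tx": -4.2, "ty": 0, "tz": 3, "wx": 0, "wy": 0, "wz": 0}, {"jaw": -1, "tx": -0.2, "ty": 0, "tz": 1.5, "wx": 0, "wy": 0, "wz": 0}, {"jaw": -1, "tx": 0, "ty": 0, "tz": 0, "wx": 0, "wy": 0, "wz": 0}]}}

```text
clock: 14.18
tcp_pos: [0.4131, -0.0068, 0.34]
orientation: [0.189, 0.712, 0.654, 0.174]
wrist_force: [0.3, 0.8, 0.3]
finger_gap: 0.0001
```

```bash
python3 - <<'E'
from h import *
rel((0,0,.173));print(get_state()["joint_pos"].round(2))
a=eyes.read_camera("scene");b=eyes.read_camera("top")
cv2.imwrite("pics/s4.png",a);cv2.imwrite("pics/t4.png",b)
crop(a,290,170,390,270,6,"pics/j1.png")
crop(b,190,180,290,260,6,"pics/j2.png")
E
```

```text
clock 14.18 tcp [ 0.4131 -0.0068  0.34  ] board foot in ledge mm [   0.8 -255.2  109.8]
tool in ledge
 [[ 0.002  1.    -0.005]
 [ 1.    -0.002 -0.   ]
 [-0.    -0.005 -1.   ]] F ledge [0.4 0.8 0.1]
[-0.23 -0.2  -0.76  0.5   0.07  1.44]
```

View pics/j1.png

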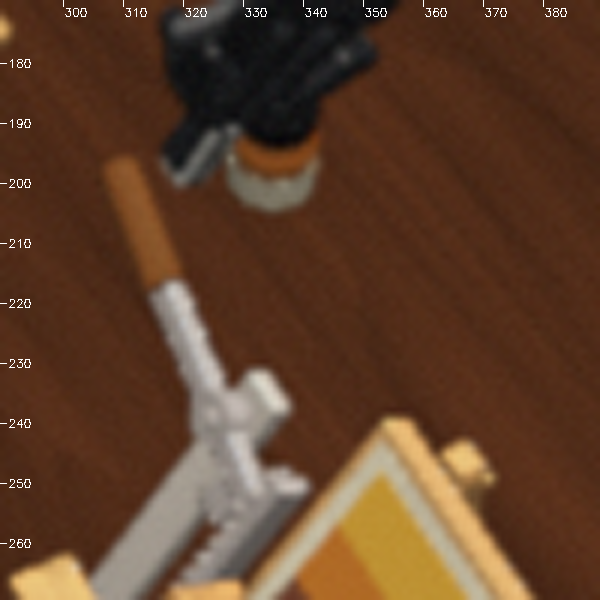

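View pics/j2.png

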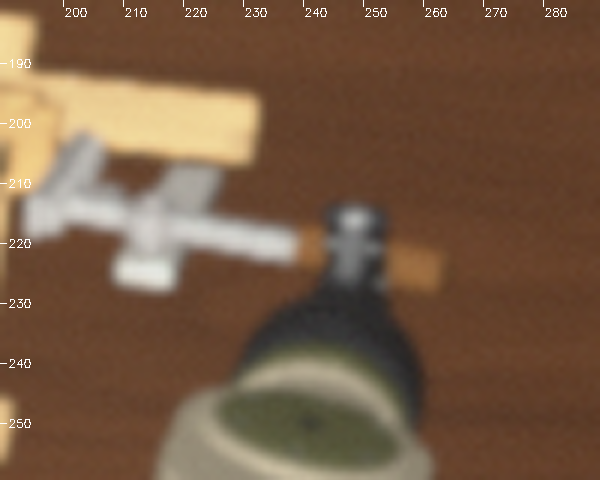

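{"op": "carry_out", "data": {"motion": [{"jaw": -1, "tx": 0, "ty": 0.4, "tz": 1.0, "wx": 0, "wy": 0, "wz": 0}, {"jaw": -1, "tx": 0, "ty": 0, "tz": 1.0, "wx": 0, "wy": 0, "wz": 0}, {"jaw": -1, "tx": 0, "ty": 0, "tz": 1.0, "wx": 0, "wy": 0, "wz": 0}, {"jaw": -1, "tx": 0, "ty": 0, "tz": 1.0, "wx": 0, "wy": 0, "wz": 0}]}}

```text
clock: 14.78
tcp_pos: [0.4375, -0.0083, 0.3096]
orientation: [0.192, 0.711, 0.654, 0.175]
wrist_force: [-10.1, -6.3, 12.9]
finger_gap: -0.0002
```

```bash
python3 - <<'E'
from h import *
rel((0,0,.173));print(get_state()["joint_pos"].round(2))
a=eyes.read_camera("scene");b=eyes.read_camera("top")
crop(a,290,170,390,270,6,"pics/j3.png")
crop(b,190,180,290,260,6,"pics/j4.png")
E
```

```text
clock 14.78 tcp [ 0.4375 -0.0083  0.3096] board foot in ledge mm [   7.8 -254.9   71.3]
tool in ledge
 [[-0.001  1.     0.001]
 [ 1.     0.001 -0.002]
 [-0.002  0.001 -1.   ]] F ledge [-1.8 -7.2 15.9]
[-0.22 -0.12 -0.78  0.39  0.07  1.45]
```

View pics/j3.png

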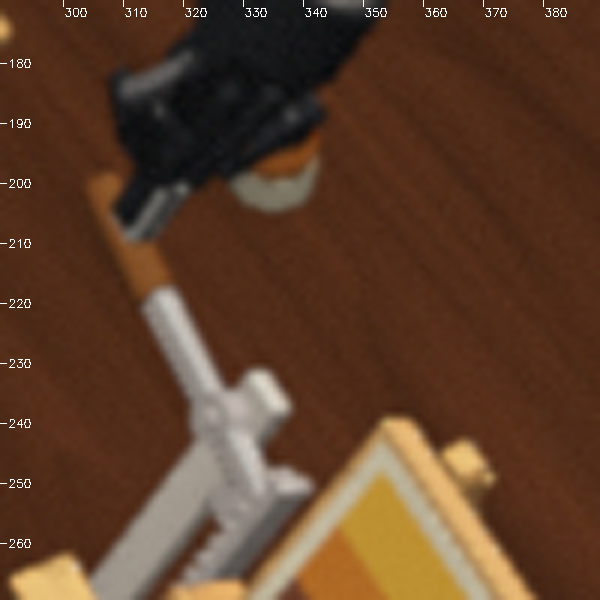

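View pics/j4.png

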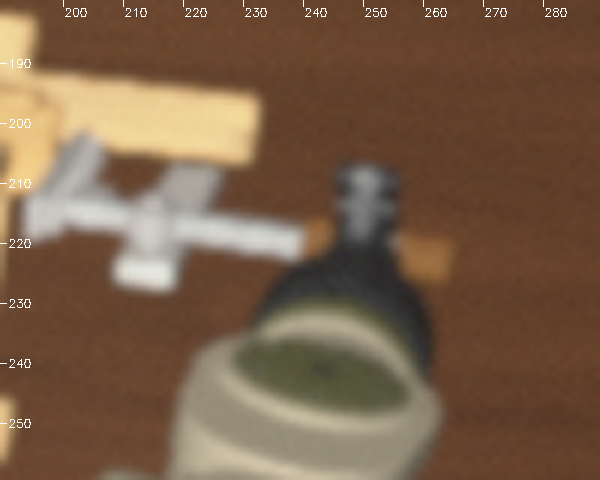

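{"op": "carry_out", "data": {"motion": [{"jaw": -1, "tx": 0, "ty": -0.1, "tz": 0.8, "wx": 0, "wy": 0, "wz": 0}, {"jaw": -1, "tx": 0, "ty": -0.1, "tz": 0.8, "wx": 0, "wy": 0, "wz": 0}, {"jaw": -1, "tx": 0, "ty": 0, "tz": 0.8, "wx": 0, "wy": 0, "wz": 0}]}}

```text
clock: 15.25
tcp_pos: [0.4484, -0.0104, 0.2894]
orientation: [0.194, 0.711, 0.653, 0.174]
wrist_force: [-9.0, -8.0, 13.2]
finger_gap: 0.0001
```

```bash
python3 - <<'E'
from h import *
rel((0,0,.173))
E
```

```text
clock 15.25 tcp [ 0.4484 -0.0104  0.2894] board foot in ledge mm [   7.8 -256.8   48.3]
tool in ledge
 [[ 0.     1.     0.004]
 [ 1.    -0.    -0.006]
 [-0.006  0.004 -1.   ]] F ledge [-0.6 -8.7 15.6]
```

{"op": "carry_out", "data": {"motion": [{"jaw": -1, "tx": 0, "ty": -0.1, "tz": 0.5, "wx": 0, "wy": 0, "wz": 0}, {"jaw": -1, "tx": 0, "ty": 0, "tz": 0.3, "wx": 0, "wy": 0, "wz": 0}, {"jaw": -1, "tx": 0, "ty": 0, "tz": 0.2, "wx": 0, "wy": 0, "wz": 0}]}}

```text
clock: 15.62
tcp_pos: [0.4529, -0.0105, 0.2808]
orientation: [0.194, 0.711, 0.653, 0.175]
wrist_force: [-7.4, -6.3, 15.1]
finger_gap: -0.0004
```

```bash
python3 - <<'E'
from h import *
rel((0,0,.173))
E
```

```text
clock 15.62 tcp [ 0.4529 -0.0105  0.2808] board foot in ledge mm [   7.6 -256.3   38.5]
tool in ledge
 [[ 0.     1.     0.005]
 [ 1.    -0.    -0.005]
 [-0.005  0.005 -1.   ]] F ledge [ 1.7 -6.9 16.5]
```

{"op": "carry_out", "data": {"motion": [{"jaw": -1, "tx": 0, "ty": 0, "tz": 0.2, "wx": 0, "wy": 0, "wz": 0}, {"jaw": -1, "tx": 0, "ty": 0, "tz": 0.2, "wx": 0, "wy": 0, "wz": 0}, {"jaw": -1, "tx": 0, "ty": 0, "tz": 0.2, "wx": 0, "wy": 0, "wz": 0}]}}

```text
clock: 16.0
tcp_pos: [0.455, -0.0104, 0.2778]
orientation: [0.195, 0.711, 0.653, 0.176]
wrist_force: [-47.3, -2.7, 61.8]
finger_gap: 0.0
```

```bash
python3 - <<'E'
from h import *
rel((0,0,.173))
E
```

```text
clock 16.0 tcp [ 0.455  -0.0104  0.2778] board foot in ledge mm [   8.2 -256.1   34.9]
tool in ledge
 [[-0.     1.     0.007]
 [ 1.     0.    -0.005]
 [-0.005  0.007 -1.   ]] F ledge [-9.7 -6.7 77. ]
```

{"op": "carry_out", "data": {"motion": [{"jaw": -1, "tx": 0, "ty": 0, "tz": -1, "wx": 0, "wy": 0, "wz": 0}, {"jaw": -1, "tx": 0, "ty": 0, "tz": -2, "wx": 0, "wy": 0, "wz": 0}, {"jaw": -1, "tx": 0, "ty": 0, "tz": -2, "wx": 0, "wy": 0, "wz": 0}, {"jaw": -1, "tx": 0, "ty": 0, "tz": -2, "wx": 0, "wy": 0, "wz": 0}, {"jaw": -1, "tx": 0, "ty": 0, "tz": 0, "wx": 0, "wy": 0, "wz": 0}]}}

```text
clock: 16.62
tcp_pos: [0.4198, -0.0065, 0.335]
orientation: [0.191, 0.71, 0.654, 0.176]
wrist_force: [0.7, 0.1, 0.3]
finger_gap: -0.0
```

```bash
python3 - <<'E'
from h import *
rel((0,0,.173))
a=eyes.read_camera("scene");b=eyes.read_camera("top")
cv2.imwrite("pics/s5.png",a);cv2.imwrite("pics/t5.png",b)
crop(a,290,180,410,340,3.7,"pics/k1.png")
crop(b,100,160,290,260,4.2,"pics/k2.png")
E
```

```text
clock 16.62 tcp [ 0.4198 -0.0065  0.335 ] board foot in ledge mm [   5.4 -254.2  102.2]
tool in ledge
 [[-0.001  1.     0.003]
 [ 1.     0.001  0.   ]
 [ 0.     0.003 -1.   ]] F ledge [ 0.8  0.2 -0.1]
```

View pics/k1.png

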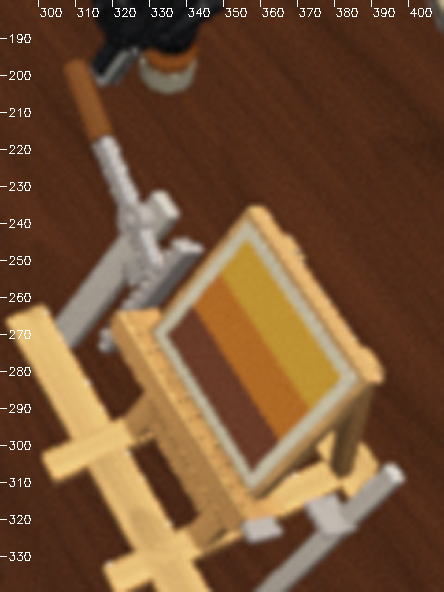

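View pics/k2.png

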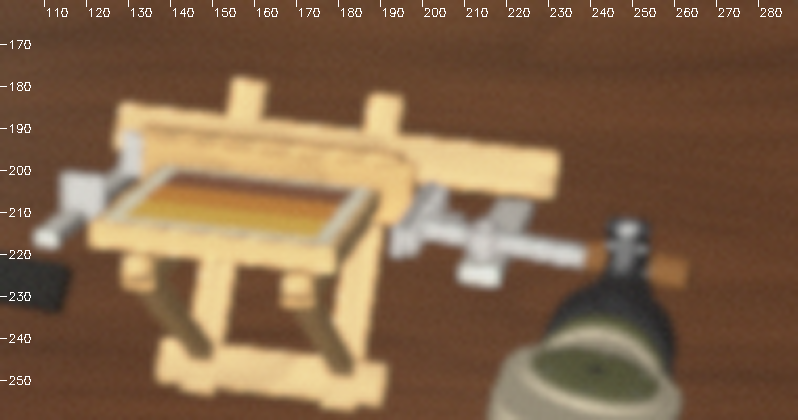

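```bash
cat >> h.py <<'E'
def liftof(a,ref="pics/s3.png",box=(325,240,375,315),guess=0.0):
    r=cv2.cvtColor(cv2.imread(ref),cv2.COLOR_BGR2GRAY).astype(np.float32);g=cv2.cvtColor(a,cv2.COLOR_BGR2GRAY).astype(np.float32)
    R=ledgeR(LP[3]);P0=LP[:3]+R@[.016,0,.07];d=(proj("scene",P0+R@[0,0,.01])-proj("scene",P0))[0]
    x0,y0,x1,y1=box;g0=d*guess/.01
    t=r[y0:y1,x0:x1];best=cv2.matchTemplate(g,t,cv2.TM_CCOEFF_NORMED)
    yy,xx=np.mgrid[:best.shape[0],:best.shape[1]];best[(abs(xx-x0)>45)|(abs(yy-y0)>45)]=-1
    _,v,_,(mx,my)=cv2.minMaxLoc(best)
    def sub(a,b,c):return .5*(a-c)/(a-2*b+c)
    s=np.array([mx-x0+sub(*best[my,mx-1:mx+2]),my-y0+sub(*best[my-1:my+2,mx])])
    print("shift",s.round(2),"corr",round(v,3),"dir/10mm",d.round(2),"lift mm",round(float(s@d/(d@d)*10),1),"perp",round(float((s[0]*d[1]-s[1]*d[0])/np.hypot(*d)),2))
E
python3 - <<'E'
from h import *
a=cv2.imread("pics/s5.png");liftof(a)
liftof(a,box=(348,318,364,332))
E
```

```text
shift [ 2.98 -3.32] corr 0.813 dir/10mm [ 2.09 -2.32] lift mm 14.3 perp 0.0
shift [ 3.52 -3.  ] corr 0.937 dir/10mm [ 2.09 -2.32] lift mm 14.6 perp -0.61
```

{"op": "carry_out", "data": {"motion": [{"jaw": -1, "tx": 0, "ty": 0, "tz": 2.0, "wx": 0, "wy": 0, "wz": 0}, {"jaw": -1, "tx": 0, "ty": 0, "tz": 1.2, "wx": 0, "wy": 0, "wz": 0}, {"jaw": -1, "tx": 0, "ty": 0, "tz": 1.0, "wx": 0, "wy": 0, "wz": 0}, {"jaw": -1, "tx": 0, "ty": 0, "tz": 0.9, "wx": 0, "wy": 0, "wz": 0}, {"jaw": -1, "tx": 0, "ty": 0, "tz": 0.8, "wx": 0, "wy": 0, "wz": 0}, {"jaw": -1, "tx": 0, "ty": 0, "tz": 0.6, "wx": 0, "wy": 0, "wz": 0}, {"jaw": -1, "tx": 0, "ty": 0, "tz": 0.3, "wx": 0, "wy": 0, "wz": 0}, {"jaw": -1, "tx": 0, "ty": 0, "tz": 0, "wx": 0, "wy": 0, "wz": 0}]}}

```text
clock: 17.73
tcp_pos: [0.452, -0.0097, 0.2777]
orientation: [0.192, 0.711, 0.654, 0.174]
wrist_force: [-43.0, -1.9, 49.3]
finger_gap: -0.0001
```

```bash
python3 - <<'E'
from h import *
rel((0,0,.173))
E
```

```text
clock 17.73 tcp [ 0.452  -0.0097  0.2777] board foot in ledge mm [   4.5 -255.4   36.4]
tool in ledge
 [[-0.     1.     0.001]
 [ 1.     0.    -0.004]
 [-0.004  0.001 -1.   ]] F ledge [-12.3  -5.4  64. ]
```

{"op": "carry_out", "data": {"motion": [{"jaw": -1, "tx": 0, "ty": 0, "tz": -1, "wx": 0, "wy": 0, "wz": 0}, {"jaw": -1, "tx": 0, "ty": 0, "tz": -2, "wx": 0, "wy": 0, "wz": 0}, {"jaw": -1, "tx": 0, "ty": 0, "tz": -2, "wx": 0, "wy": 0, "wz": 0}, {"jaw": -1, "tx": 0, "ty": 0, "tz": -1.8, "wx": 0, "wy": 0, "wz": 0}, {"jaw": -1, "tx": 0, "ty": 0, "tz": 0, "wx": 0, "wy": 0, "wz": 0}]}}

```text
clock: 18.35
tcp_pos: [0.4197, -0.0065, 0.3345]
orientation: [0.191, 0.711, 0.654, 0.176]
wrist_force: [0.6, 0.0, 0.3]
finger_gap: 0.0004
```

```bash
python3 - <<'E'
from h import *
rel((0,0,.173))
a=eyes.read_camera("scene");cv2.imwrite("pics/s6.png",a)
liftof(a);liftof(a,box=(348,318,364,332))
liftof(a,ref="pics/s5.png");liftof(a,ref="pics/s5.png",box=(351,315,367,329))
crop(a,290,180,410,340,3.7,"pics/k3.png")
E
```

```text
clock 18.35 tcp [ 0.4197 -0.0065  0.3345] board foot in ledge mm [   4.8 -254.1  101.8]
tool in ledge
 [[-0.001  1.     0.001]
 [ 1.     0.001  0.001]
 [ 0.001  0.001 -1.   ]] F ledge [ 0.7  0.1 -0. ]
shift [ 5.57 -6.49] corr 0.698 dir/10mm [ 2.09 -2.32] lift mm 27.3 perp 0.2
shift [ 6.43 -5.26] corr 0.839 dir/10mm [ 2.09 -2.32] lift mm 26.3 perp -1.27
shift [ 2.05 -2.36] corr 0.852 dir/10mm [ 2.09 -2.32] lift mm 10.0 perp 0.06
shift [ 2.92 -2.17] corr 0.954 dir/10mm [ 2.09 -2.32] lift mm 11.4 perp -0.72
```

View pics/k3.png

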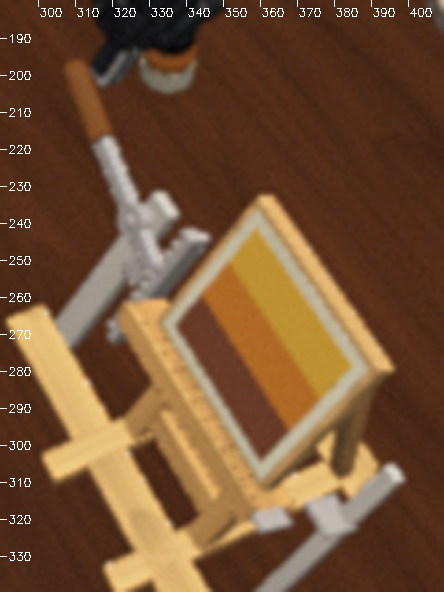

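```bash
python3 - <<'E'
from h import *
R=ledgeR(LP[3])
for n,s,t in(("index",(378.8,318.5),(119.25,206.6)),("pointer",(356.9,325.9),(132.6,194.5))):
    P=tri(s,t);print(n,P.round(4),(R.T@(P-LP[:3])*1000).round(1),proj("scene",P).round(1),proj("top",P).round(1))
a=cv2.imread("pics/s6.png");crop(a,340,280,410,340,10,"pics/m1.png")
E
```

```text
index [0.5525 0.3505 0.1417] [ -3.  112.6  56.5] [[378.6 318.4]] [[119.1 206.7]]
pointer [0.5983 0.3286 0.104 ] [19.2 94.6  0.2] [[356.5 325.8]] [[132.3 194.7]]
```

View pics/m1.png

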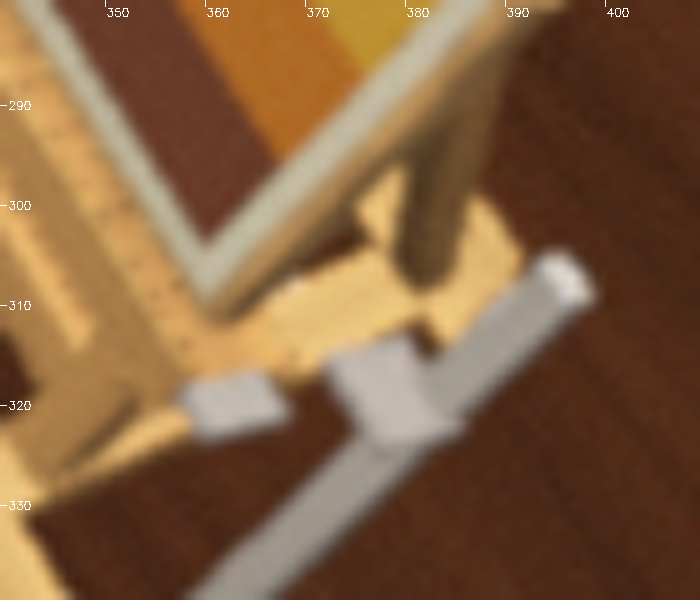

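{"op": "carry_out", "data": {"motion": [{"jaw": -1, "tx": 0, "ty": 0, "tz": 2.0, "wx": 0, "wy": 0, "wz": 0}, {"jaw": -1, "tx": 0, "ty": 0, "tz": 1.2, "wx": 0, "wy": 0, "wz": 0}, {"jaw": -1, "tx": 0, "ty": 0, "tz": 1.0, "wx": 0, "wy": 0, "wz": 0}, {"jaw": -1, "tx": 0, "ty": 0, "tz": 0.9, "wx": 0, "wy": 0, "wz": 0}, {"jaw": -1, "tx": 0, "ty": 0, "tz": 0.8, "wx": 0, "wy": 0, "wz": 0}, {"jaw": -1, "tx": 0, "ty": 0, "tz": 0.6, "wx": 0, "wy": 0, "wz": 0}, {"jaw": -1, "tx": 0, "ty": 0, "tz": 0.3, "wx": 0, "wy": 0, "wz": 0}, {"jaw": -1, "tx": 0, "ty": 0, "tz": 0, "wx": 0, "wy": 0, "wz": 0}, {"jaw": -1, "tx": 0, "ty": 0, "tz": -1, "wx": 0, "wy": 0, "wz": 0}, {"jaw": -1, "tx": 0, "ty": 0, "tz": -2, "wx": 0, "wy": 0, "wz": 0}, {"jaw": -1, "tx": 0, "ty": 0, "tz": -2, "wx": 0, "wy": 0, "wz": 0}, {"jaw": -1, "tx": 0, "ty": 0, "tz": -1.8, "wx": 0, "wy": 0, "wz": 0}, {"jaw": -1, "tx": 0, "ty": 0, "tz": 0, "wx": 0, "wy": 0, "wz": 0}]}}

```text
clock: 20.02
tcp_pos: [0.4197, -0.0065, 0.3344]
orientation: [0.191, 0.711, 0.654, 0.176]
wrist_force: [0.1, -0.0, 0.3]
finger_gap: -0.0001
```

```bash
python3 - <<'E'
from h import *
rel((0,0,.173))
a=eyes.read_camera("scene");cv2.imwrite("pics/s7.png",a);b=eyes.read_camera("top");cv2.imwrite("pics/t7.png",b)
liftof(a);liftof(a,ref="pics/s6.png",box=(330,230,380,305))
crop(a,340,280,410,340,10,"pics/m2.png");crop(b,95,170,165,235,9,"pics/m3.png")
b0=cv2.imread("pics/top0.png");crop(b0,95,170,165,235,9,"pics/m4.png")
E
```

```text
clock 20.02 tcp [ 0.4197 -0.0065  0.3344] board foot in ledge mm [   4.7 -254.1  101.7]
tool in ledge
 [[-0.001  1.     0.001]
 [ 1.     0.001  0.001]
 [ 0.001  0.001 -1.   ]] F ledge [ 0.3 -0.   0.2]
shift [ 8.18 -9.55] corr 0.697 dir/10mm [ 2.09 -2.32] lift mm 40.2 perp 0.3
shift [ 2.31 -2.89] corr 0.882 dir/10mm [ 2.09 -2.32] lift mm 11.8 perp 0.21
```

View pics/m2.png

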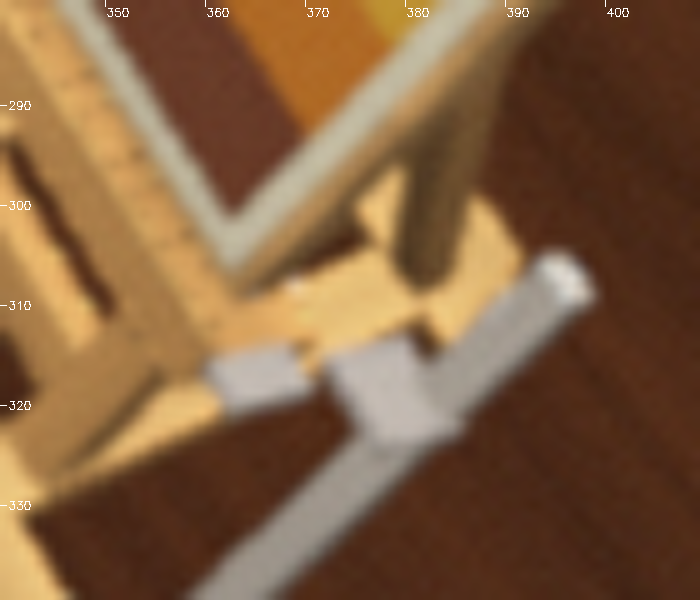

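View pics/m3.png

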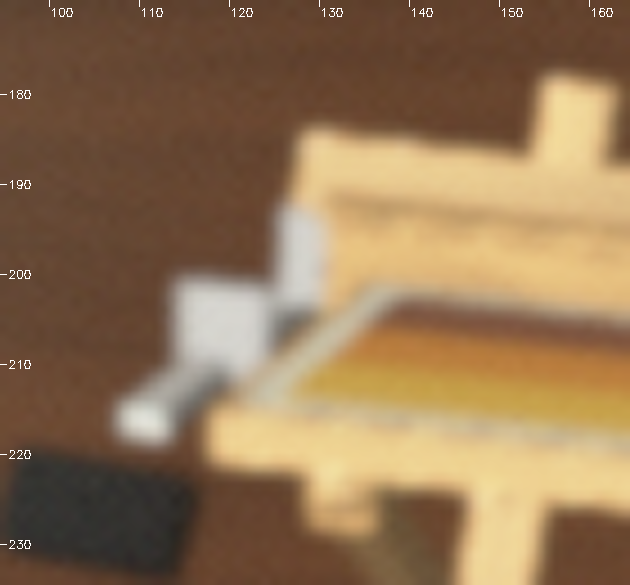

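View pics/m4.png

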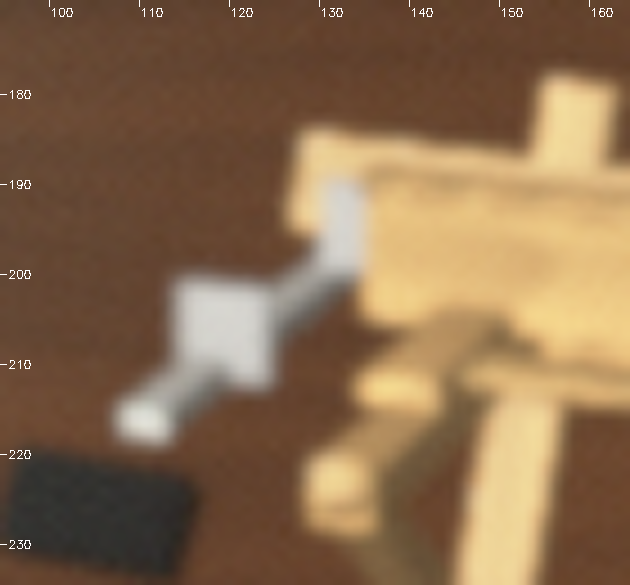

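```bash
python3 - <<'E'
from h import *
R=ledgeR(LP[3])
for n,s,t in(("index",(374.7,320),(119.7,200.7)),("pointer now",(361,318.1),(127.9,192.4)),("pointer0",(352.5,327.4),(132.6,189.6))):
    P=tri(s,t);print(n,P.round(4),(R.T@(P-LP[:3])*1000).round(1),proj("scene",P).round(1),s,proj("top",P).round(1),t)
# predicted pixel of a pointer tip for hypotheses: index at (13,112,60-l0); pointer tip at(33,95,0)
for l0 in(0,9.6):
    P=LP[:3]+R@np.array([.013,.112,(60-l0)/1000]);print(l0,proj("scene",P).round(1),proj("top",P).round(1))
E
```

```text
index [0.567  0.3497 0.1485] [ 12.9 113.   55.1] [[374.1 319.8]] (374.7, 320) [[119.3 201. ]] (119.7, 200.7)
pointer now [0.5924 0.3291 0.1477] [35.9 94.6 40.9] [[360.8 318.1]] (361, 318.1) [[127.8 192.5]] (127.9, 192.4)
pointer0 [0.6116 0.3281 0.1093] [33.5 95.2 -1.9] [[352.4 327.4]] (352.5, 327.4) [[132.5 189.7]] (132.6, 189.6)
0 [[375.  318.4]] [[119.  201.5]]
9.6 [[372.8 320.6]] [[120.2 200.6]]
```

{"op": "carry_out", "data": {"motion": [{"jaw": -1, "tx": 0, "ty": 0, "tz": 2.0, "wx": 0, "wy": 0, "wz": 0}, {"jaw": -1, "tx": 0, "ty": 0, "tz": 1.2, "wx": 0, "wy": 0, "wz": 0}, {"jaw": -1, "tx": 0, "ty": 0, "tz": 1.0, "wx": 0, "wy": 0, "wz": 0}, {"jaw": -1, "tx": 0, "ty": 0, "tz": 0.9, "wx": 0, "wy": 0, "wz": 0}, {"jaw": -1, "tx": 0, "ty": 0, "tz": 0.8, "wx": 0, "wy": 0, "wz": 0}, {"jaw": -1, "tx": 0, "ty": 0, "tz": 0.6, "wx": 0, "wy": 0, "wz": 0}, {"jaw": -1, "tx": 0, "ty": 0, "tz": 0.3, "wx": 0, "wy": 0, "wz": 0}, {"jaw": -1, "tx": 0, "ty": 0, "tz": 0, "wx": 0, "wy": 0, "wz": 0}, {"jaw": -1, "tx": 0, "ty": 0, "tz": -1, "wx": 0, "wy": 0, "wz": 0}, {"jaw": -1, "tx": 0, "ty": 0, "tz": -2, "wx": 0, "wy": 0, "wz": 0}, {"jaw": -1, "tx": 0, "ty": 0, "tz": -2, "wx": 0, "wy": 0, "wz": 0}, {"jaw": -1, "tx": 0, "ty": 0, "tz": -1.8, "wx": 0, "wy": 0, "wz": 0}, {"jaw": -1, "tx": 0, "ty": 0, "tz": 0, "wx": 0, "wy": 0, "wz": 0}]}}

```text
clock: 21.75
tcp_pos: [0.4197, -0.0065, 0.3345]
orientation: [0.191, 0.711, 0.654, 0.176]
wrist_force: [-0.1, -0.4, -1.1]
finger_gap: -0.0001
```

```bash
python3 - <<'E'
from h import *
rel((0,0,.173))
a=eyes.read_camera("scene");cv2.imwrite("pics/s8.png",a);b=eyes.read_camera("top");cv2.imwrite("pics/t8.png",b)
liftof(a);liftof(a,ref="pics/s7.png",box=(333,227,383,302))
crop(a,340,280,410,340,10,"pics/n2.png");crop(b,95,170,165,235,9,"pics/n3.png");crop(a,290,180,410,340,3.7,"pics/n1.png")
E
```

```text
clock 21.75 tcp [ 0.4197 -0.0065  0.3345] board foot in ledge mm [   4.8 -254.1  101.8]
tool in ledge
 [[-0.001  1.     0.001]
 [ 1.     0.001  0.001]
 [ 0.001  0.001 -1.   ]] F ledge [-0.6 -0.4 -0.9]
shift [ 10.78 -12.24] corr 0.727 dir/10mm [ 2.09 -2.32] lift mm 52.2 perp 0.17
shift [ 2.42 -2.9 ] corr 0.918 dir/10mm [ 2.09 -2.32] lift mm 12.1 perp 0.14
```

View pics/n2.png

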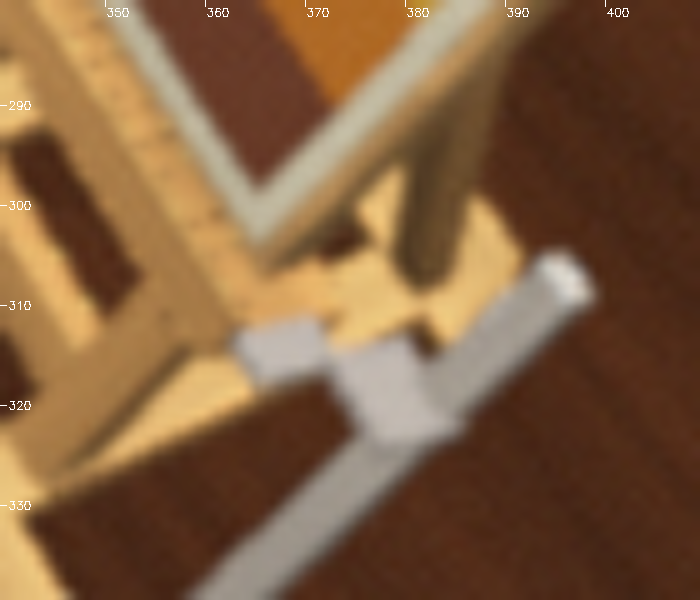

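View pics/n3.png

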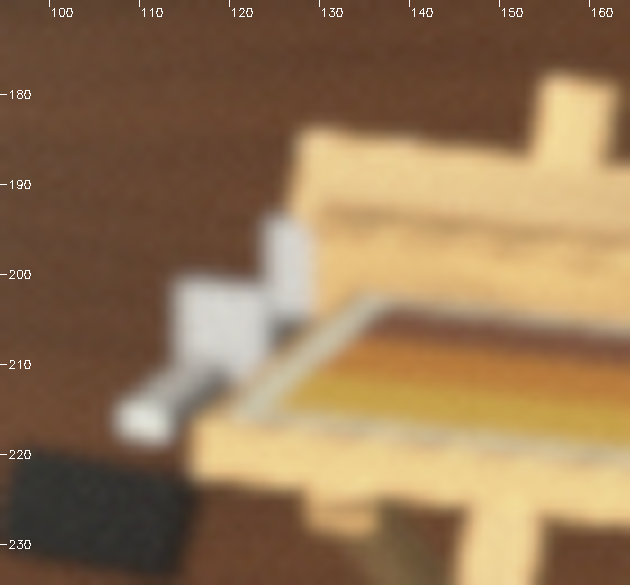

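View pics/n1.png

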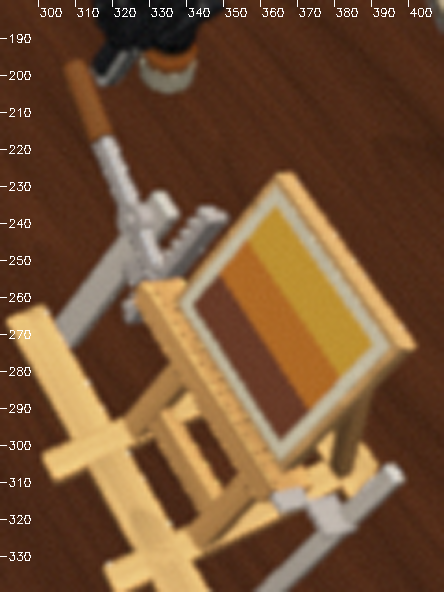

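```bash
python3 - <<'E'
from h import *
R=ledgeR(LP[3])
P=tri((364.4,315.7),(126.2,193.6));print((R.T@(P-LP[:3])*1000).round(1))
I=tri((374.7,320),(119.7,200.7));l=R.T@(I-LP[:3])
for d in(-.012,0,.012):
    Q=LP[:3]+R@(l+[.020,-.018,d]);print(d,proj("scene",Q).round(1),proj("top",Q).round(1))
# corner based: parallel to ledge x/y line through index in scene
E
```

```text
[35.2 95.7 53.4]
-0.012 [[362.2 317.5]] [[127.4 193.7]]
0 [[364.9 314.8]] [[125.9 194.8]]
0.012 [[367.6 312.1]] [[124.5 195.9]]
```

{"op": "carry_out", "data": {"motion": [{"jaw": -1, "tx": 0, "ty": 0, "tz": -3, "wx": 0, "wy": 0, "wz": 0}, {"jaw": -1, "tx": 0, "ty": 0, "tz": -4, "wx": 0, "wy": 0, "wz": 0}, {"jaw": -1, "tx": 0, "ty": 0, "tz": -2, "wx": 0, "wy": 0, "wz": 0}, {"jaw": -1, "tx": 0, "ty": 0, "tz": 0, "wx": 0, "wy": 0, "wz": 0}, {"jaw": -1, "tx": 0, "ty": 0, "tz": 0, "wx": 0, "wy": 0, "wz": 0}]}}

```text
clock: 22.48
tcp_pos: [0.3748, -0.0028, 0.4106]
orientation: [0.19, 0.711, 0.654, 0.175]
wrist_force: [-0.0, -0.2, -0.1]
finger_gap: 0.0001
```

```bash
python3 - <<'E'
from h import *
s=get_state();print(s["clock"],s["wrist_force"])
a=eyes.read_camera("scene");b=eyes.read_camera("top");cv2.imwrite("pics/s9.png",a)
grip(a,b);liftof(a)
crop(a,220,100,420,340,2.4,"pics/o1.png");crop(b,100,160,290,260,4.2,"pics/o2.png")
E
```

```text
22.475 [-0.04192246 -0.19423311 -0.08030837]
scene [313.36 206.49] [308 196  12  21 118]
  rect 313.3 206.4 21.9 5.5
top [252.21 222.19] [239 217  25  12 169]
  rect 250.8 222.4 25.3 8.2
handle [ 0.5175 -0.0165  0.1618] in ledge [   3.4 -256.1   76.1] [[312.6 206.3]] [[251.6 222.8]]
shift [ 10.78 -12.24] corr 0.728 dir/10mm [ 2.09 -2.32] lift mm 52.2 perp 0.17
```

View pics/o1.png

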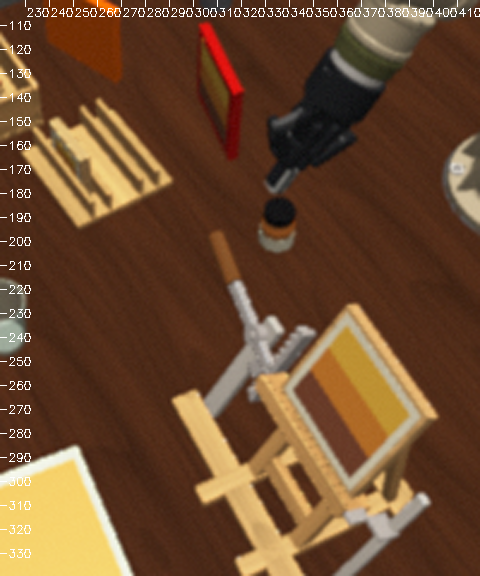

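View pics/o2.png

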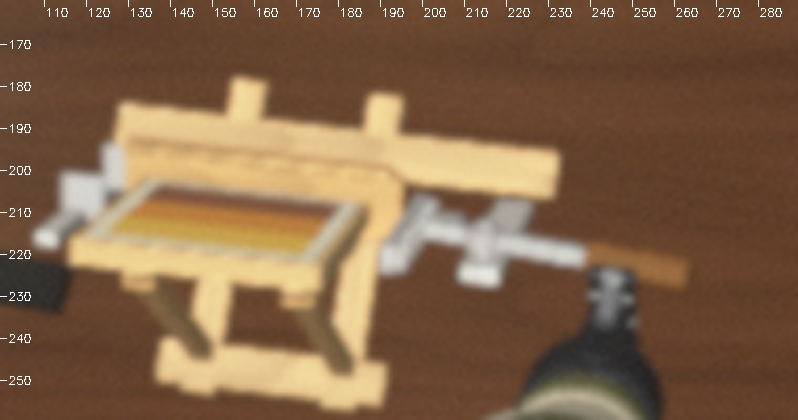

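```bash
python3 - <<'E'
from workcell import env
print(env.hand_in())
E
```

```text
the job is handed in; nothing more can be done
None
```

I stood the larger board on the ledge, laid it flat against the backrest and let go. Then I raised the ledge with four full lever strokes, let the lever come back up, pulled the arm clear and handed in at about 22.6 s. The hand-in gave no verdict.

**Checks that agreed**
- **Board:** by the camera pictures it is centred within about 4 mm and stayed in place through the strokes.
- **Lever:** the grip is back at its rest position to within about 2 mm.
- **Arm:** the wrist force is about zero, so the robot touches nothing.
- **Other things:** in the last pictures the small board, the ink jar and the rubber block look where they were. I checked these by eye only, and the water jar was only partly in view.

**Checks that disagreed**
- **Pointer height:** my two-camera measurement puts the pointer 2–3 mm below the index finger. That is inside the 6 mm limit and much closer to tooth 0.060 than to 0.048.
- **Stroke count:** the description suggests five strokes from the bottom, but it took four. Image tracking gave about 14 mm for the first stroke and about 52 mm in all. That fits a ledge that started at about 8–10 mm. The pointer and index triangulation alone put the start nearer 4–5 mm.

**Force:** the first stroke pressed the handle onto its stop with about 77 N and the second with about 64 N. I did not read the force at the end of the last two, which repeated the second stroke's moves. The wrist limit is 120 N.

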